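# Put the tall jar and the scoop away in the drawer and hasp it shut

### The arm

A 7-joint arm with a two-finger parallel gripper is mounted at the origin on the work surface. World frame = base frame: x ahead of the robot, y to its left, z up, the work surface at z = 0. Lengths are in m, angles in rad, forces in N, time in s.
With the tool pointing down it reaches from about 0.425 to 0.825 m from the base axis. Payload 3.6 kg.
Tool frame: the origin (TCP) lies at the very end of the fingers, on their centre line; the grasp point (between the pads) lies 19 mm behind it; x points along the fingers, y is the direction in which the jaws open and shut, and the axes are right-handed (so a half turn about x gives the same grasp; the last joint's range is limited). The gripper opens to 85 mm and grips with 20 to 120 N. Pads are 22 mm wide; open, the fingers measure 114 mm over their backs; the gripper's body (76 mm by 85 mm) begins 54 mm behind the grasp point. The pads swing forward as they close: fully open they stand 13 mm farther back than shut.
Start: joints at [-1.163, 0.615, -0.013, 1.423, 0.008, 1.103, -0.04], TCP at [0.274, 0.59, 0.231] pointing down, gripper open.
Joint ranges: [-3.12, 3.12], [-0.3, 2.06], [-1.34, 1.32], [0.26, 2.42], [-1.36, 4.5], [0.01, 1.98], [-2.84, 2.84]. Speed limits (rad/s): [2.79, 2.79, 3.14, 3.14, 3.14, 3.14, 3.14].

### API

Orientations are given as a unit quaternion [x, y, z, w].
In Python, from cell import sense, cams, r gives the robot as it stands.
- The arm moves only by the tool play_rows, never from a script. Its argument "steps" is a list of rows, each a list of 7 numbers: the shift along the tool's x, y, z in cm, then the turn, a rotation vector about the tool's x, y, z in rad, then the closure, from 0 (fully open) to 1 (shut). A call has 1 to 20 rows; each row shifts and turns the pose as measured when the row begins, along the tool's axes as they then stand; what a row does not reach is not made up. A row lasts 1/8 s, in which the tool goes at most 62.5 mm and 10.7 degrees, less where a joint would pass 70% of its speed; a pose out of reach is approached as far as the arm can. A call is refused whole if a number of a shift passes 6.25 or a number of a turn 0.188, either way. A call with a gripper value outside its range is refused whole. The fingers move at their own pace and stop on an object; "newtons" is the grip in N (left out, the last holds). Time passes only in rows, so rows that do not move let the fingers close. It gives the time, the measured TCP pose, the force and the opening at its end, in the units of the state.
- sense(): the state, without advancing time (a new reading comes with each control period).
- cams.get_image(name): name is "side" or "top"; returns the picture (384x512x3 uint8, red, green, blue); there is no depth.
- cams.camera_model(name): a dict with "fx", "fy", "cx", "cy" (pixels), "distortion" ([k1, k2, p1, p2, k3] as OpenCV has them; the pictures are not rectified), "cam_to_world" (4x4, takes a point from camera to world coordinates). Camera axes: x right, y down, z forward; pixel columns grow to the right and rows downward; lengths in m; the calibration is good to about 2 mm. A picture is of the moment at which its call begins. camera_model takes no time and is no camera call.
- r.job_done(): hands the job in, once; it reports no verdict.
Trained networks look in the newest picture that a camera, given by its name, has taken for a name from the list of things; names that differ only in an ending like _2 or _b are one class to them, and where a whole thing is asked for, a point or a joint stands for the part that bears it (a point fixed in the world has none). Each returns a list of dicts, best first, with "score" (0 to 1); they miss things now and then, are a little off and sometimes report something else, mostly with a low value. They report only what shows in the picture. A call takes as long as a camera call. They do not tell look-alikes from the thing itself.
- cams.boxes_of(camera, query): "position" ([column, row] in pixels, amid what is visible of it).
The state is a dict: "time_s": time; "qpos": joint angles; "dq": joint speeds; "joint_torque": joint torques, N m; "eef_pos": TCP position; "orientation": TCP orientation; "force": force on the tool from outside, world axes, zero at the start; "torque": the same for the moment, N m; "grip_width": finger opening in m.
Only numpy, scipy, OpenCV 4.12 (cv2) and the standard library are available. Lean on these libraries where they do the work, as an engineer would, in place of code of your own. Each camera call takes 0.05 s, during which the arm holds its last target. There are 200 camera calls.

### The job

Put away the counting things: stand the tall closed jar upright in the wider compartment of the open drawer and lay the scoop flat, right way up, in the narrower compartment (either one first), setting them down gently, not dropping or throwing them. With both in, push the drawer fully home, and then swing the hasp on the cabinet's top all the way down over the staple until it lies flat. Leave the short jar, the bowl and the two cups where they are.

Things in the scene. Friction and masses are not known exactly. Their poses are not given: they have to be found in the camera images.
- cabinet: low white cabinet with one drawer, fixed: 260 deep (x), 240 wide (y), 134 high, its top 12 thick: what stands in the drawer must stay below 122 above the table. Origin on the table at the middle of the lower edge of its front face; x runs from the front face to its back, y to the left (seen from the robot), z up. The drawer slides out along -x.
- drawer (a joint): how far the drawer is pulled out, in m: 0 = fully home, about 0.18 at the start, at most 0.21; friction about 2 N. It is a grey tray (inner length 225, inner width 202, floor 20 above the table, side walls and lengthwise divider 5 thick, rising 30 above the floor) behind a white front panel.
- drawer_front (a point): middle of the upper edge of the outer face of the drawer's front panel (240 wide, 14 thick, from 6 to 132 above the table; a 90 wide finger pull sticks 12 out of it, 45 to 55 above the table); moves with the drawer; axes as the cabinet's.
- wide_bay (a point): point on the drawer's floor on the middle line of the wider (left, +y) compartment, 112 wide (y); 90 behind the inner face of the front panel, about the middle of the open part at the start; moves with the drawer; axes as the cabinet's.
- narrow_bay (a point): the same for the narrower (right, -y) compartment, 85 wide (y).
- hasp (a joint): angle of the hasp in rad: 0 = closed, flat and level over the staple; 1.35 to 1.7 (standing up) at the start, at most 1.75. Stiff: stays where it is left (0.09 N m). A steel plate 90 long, 40 wide, 4 thick, with a slot 14 x 26 centred 52 from the hinge; it swings forward (-x of the cabinet) and down.
- hasp_hinge (a point): middle of the hasp's hinge axis, along the cabinet's y, on the cabinet's top: 138 above the table, 45 behind the cabinet's front face. Its axes turn with the hasp: its own -x runs along the plate to the tip, its z is square to the plate and up when closed.
- hasp_tip (a point): middle of the free end of the hasp, 90 from the hinge; moves with the hasp.
- staple (a point): top of the small steel staple (a U 16 wide along y, 5 thick) that stands 20 high on the upper edge of the drawer's front panel; moves with the drawer; it comes up through the slot when all is shut, reaching about 15 above the closed plate.
- tall_jar: white closed jar, 52 diameter (cap 51), 90 tall, about 130 g; starts slanted in one of the rack's two wells, 0.61 rad (35 degrees) from vertical, its top leaning towards the rack's +x (away from the robot). Origin at the centre of its underside, z along its axis to the cap.
- short_jar: the same kind of jar but 58 tall, in the other well; not to be moved.
- rack: grey jar rack, fixed: base 120 (x) by 220 (y), two square wells 120 apart along y (centres at y = +60 and -60), leaning 0.61 rad so that jars lean to its +x; each well is 34 deep along the jar. Origin on the table under its middle.
- scoop: steel scoop 125 long (x), 44 wide, 34 high, 90 g. Origin on its underside in the middle of its length. Open-topped and open-ended pan from x = +2 to +62; straight handle 14 wide (y) from x = -62 to +2, between 20 and 34 above its underside.
- card: laminated white count card 210 x 148 x 2 with printed grey discs, fixed flat on the table; the scoop lies on it.
- bowl: steel bowl, 130 across, 60 high, on the table; not to be moved.
- cup_a: white cup, 68 across the rim, 75 tall, on the table; not to be moved.
- cup_b: another such cup; not to be moved.
Not all that is in view belongs to the job. There is more than one size of the scoop; the one meant has the size given above.

How it is judged:
On the way, in this order (a step that is already met when the one before it is completed fails the run):
1. the tall jar stands upright in the wide compartment and the scoop lies flat in the narrow one, both released, with the drawer still open (y of tall_jar in the frame of wide_bay between -0.04 and 0.04 m and x of tall_jar in the frame of wide_bay between -0.09 and 0.13 m and z of tall_jar in the frame of wide_bay between -0.01 and 0.01 m and angle between each of tall_jar, scoop's own z axis and vertical below 0.12 rad and y of scoop in the frame of narrow_bay between -0.03 and 0.03 m and x of scoop in the frame of narrow_bay between -0.09 and 0.13 m and z of scoop in the frame of narrow_bay between -0.01 and 0.01 m and linear speed of each of tall_jar, scoop below 0.03 m/s and contact force between the fingers and tall_jar below 0.2 N and contact force between the fingers and scoop below 0.2 N and value of joint drawer above 0.1 m), for 0.2 s.
2. the drawer is pushed fully home, with the hasp still up (value of joint drawer below 0.006 m and value of joint hasp above 0.3 rad), for 0.1 s.
3. the hasp lies flat over the staple (value of joint drawer below 0.006 m and value of joint hasp below 0.06 rad), for 0.1 s.
At the end, for the whole second after the job is handed in: Tall jar on the wide compartment's floor (10 mm), within 40 mm of its middle line and 7 degrees of upright; scoop on the narrow one's floor (10 mm), within 30 mm of its middle line, right way up and flat within 7 degrees; both at rest; drawer within 6 mm of home; hasp within 0.06 rad of flat (all of step 3 and y of tall_jar in the frame of wide_bay between -0.04 and 0.04 m and x of tall_jar in the frame of wide_bay between -0.09 and 0.13 m and z of tall_jar in the frame of wide_bay between -0.01 and 0.01 m and angle between each of tall_jar, scoop's own z axis and vertical below 0.12 rad and y of scoop in the frame of narrow_bay between -0.03 and 0.03 m and x of scoop in the frame of narrow_bay between -0.09 and 0.13 m and z of scoop in the frame of narrow_bay between -0.01 and 0.01 m and linear speed of each of tall_jar, scoop below 0.03 m/s); the robot touches nothing.
It fails at once if the tall jar is dropped or thrown (over 0.8 m/s out of the fingers, a fall of more than about 30 mm) (linear speed of tall_jar above 0.8 m/s and contact force between the fingers and tall_jar below 0.05 N).
It fails at once if the scoop is dropped or thrown (over 0.8 m/s out of the fingers) (linear speed of scoop above 0.8 m/s and contact force between the fingers and scoop below 0.05 N).
It fails at once if the short jar, the bowl or a cup is moved by more than 30 mm (distance of any of short_jar, bowl, cup_a, cup_b from where it was at the start of the episode above 0.03 m).
It also fails if it takes over 72 s, if anything falls off the work surface, if the arm or the gripper's body presses on something with over 40 N, if the wrist force passes 120 N, or if a joint passes its speed limit or range.

## Working session

There is one attempt and no reset: what is moved stays moved. The work goes in short steps, Python scripts to look and compute and a tool call to move; the robot and the scene stay as the last step left them, time stands still between calls to the robot, and variables do not carry over. Pictures are saved under pics/ and viewed, about 8 in all and at most 12, crops included, and the job is handed in when it is done.

Besides the shell and the picture viewer there is one more tool, called after "Call:" as name(argument=value, ...) on one line, values as JSON. play_rows: Moves the arm, as the interface text tells. Its arguments: {"type":"object","properties":{"steps":{"type":"array"},"newtons":{"type":"number"}},"required":["steps"]}

```bash
ls; mkdir -p pics; python3 - <<'E'
from cell import sense,cams,r
import cv2,numpy as np
for n in("side","top"):
    im=cams.get_image(n); cv2.imwrite(f"pics/{n}0.png",im[:,:,::-1])
    m=cams.camera_model(n); print(n,m)
    for q in("cabinet","drawer","hasp","tall_jar","short_jar","rack","scoop","card","bowl","cup_a","staple"):
        print(q,[(np.round(d["position"]).tolist(),round(d["score"],2)) for d in cams.boxes_of(n,q)][:4])
a,b=[cv2.imread(f"pics/{n}0.png") for n in("side","top")]
print(sense())
E
```

```text
pics
side {'fx': 421.57442846516807, 'fy': 421.57442846516807, 'cx': 258.674283623515, 'cy': 193.64834674709005, 'distortion': array([-0.05633651,  0.        ,  0.        ,  0.        ,  0.        ]), 'cam_to_world': array([[ 0.92097721, -0.27246686,  0.27850097,  0.17756601],
       [-0.38961318, -0.64698362,  0.65544929, -0.86340322],
       [ 0.00159735, -0.7121615 , -0.70201385,  1.01874254],
       [ 0.        ,  0.        ,  0.        ,  1.        ]])}
cabinet [([308.0, 192.0], 0.69)]
drawer [([260.0, 206.0], 0.88)]
hasp [([308.0, 160.0], 0.43)]
tall_jar [([209.0, 129.0], 0.6)]
short_jar [([220.0, 146.0], 0.53), ([265.0, 202.0], 0.43)]
rack [([200.0, 157.0], 0.95), ([265.0, 138.0], 0.55)]
scoop [([341.0, 347.0], 0.88), ([220.0, 358.0], 0.77), ([301.0, 292.0], 0.75)]
card [([288.0, 308.0], 0.86), ([306.0, 163.0], 0.21)]
bowl [([346.0, 255.0], 0.58)]
cup_a [([265.0, 138.0], 0.92), ([358.0, 296.0], 0.67), ([308.0, 163.0], 0.66), ([216.0, 148.0], 0.36)]
staple [([264.0, 207.0], 0.76), ([359.0, 296.0], 0.22)]
top {'fx': 358.3986850105913, 'fy': 358.3986850105913, 'cx': 253.761958868
[... 987 characters left out ...]
56), ([381.0, 138.0], 0.2)]
{'time_s': 1.2, 'qpos': array([-1.16247338,  0.61489486, -0.01257488,  1.42338424,  0.00809434,
        1.10340536, -0.04045103]), 'dq': array([-0.00086905,  0.00061126, -0.00110073, -0.00057915,  0.00043276,
       -0.00153779, -0.0016607 ]), 'joint_torque': array([-6.76266354e-04, -4.69115496e+01,  2.58838339e-01, -1.71342266e+01,
        9.94478323e-03,  1.73310396e-03, -7.00378592e-06]), 'eef_pos': array([0.27379245, 0.58949844, 0.23130586]), 'orientation': array([ 0.15252328,  0.69047069, -0.15254853,  0.6904461 ]), 'force': array([-0.17295601, -0.09559495,  0.41442167]), 'torque': array([0.01613367, 0.04608445, 0.00494754]), 'grip_width': 0.0854502429211165}
```

View pics/side0.png

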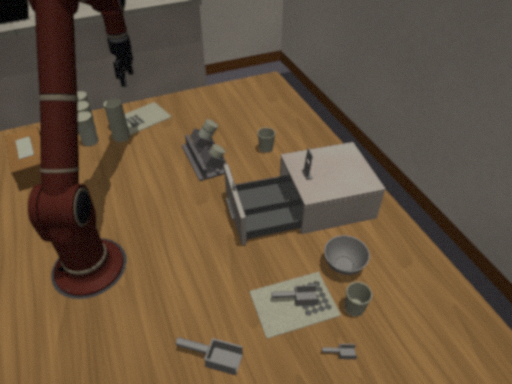

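View pics/top0.png

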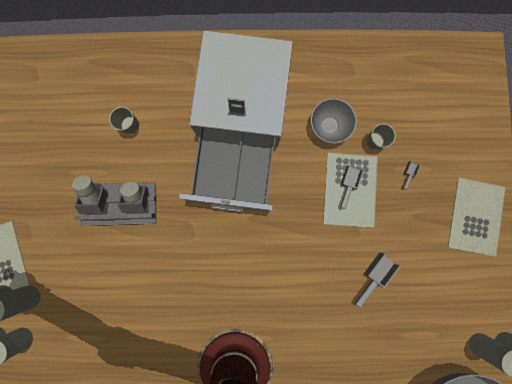

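```bash
cat > h.py <<'E'
import numpy as np,cv2
from cell import sense,cams,r
from scipy.spatial.transform import Rotation as R
def cm(n):
    m=cams.camera_model(n);K=np.array([[m["fx"],0,m["cx"]],[0,m["fy"],m["cy"]],[0,0,1]]);return K,m["distortion"],m["cam_to_world"]
def proj(n,P):
    K,d,T=cm(n);Ti=np.linalg.inv(T)
    return cv2.projectPoints(np.atleast_2d(P).astype(float),cv2.Rodrigues(Ti[:3,:3])[0],Ti[:3,3],K,d)[0][:,0]
def ray(n,uv,z):
    K,d,T=cm(n);u=cv2.undistortPoints(np.array([[uv]],float),K,d)[0,0]
    v=T[:3,:3]@[u[0],u[1],1];return T[:3,3]+v*(z-T[2,3])/v[2]
def crop(im,c0,r0,w,h,W,H):
    return cv2.resize(im[r0:r0+h,c0:c0+w],(W,H),interpolation=cv2.INTER_CUBIC)
E
python3 - <<'E'
import cv2,numpy as np
from h import crop
s=cv2.imread("pics/side0.png");t=cv2.imread("pics/top0.png")
# 4 tiles 400x300, each 80x60 src (5x) or so
A=crop(t,65,165,100,75,400,300);B=crop(t,310,145,80,60,400,300)
C=crop(s,170,110,80,60,400,300);D=crop(s,245,265,100,75,400,300)
cv2.imwrite("pics/c1.png",np.vstack([np.hstack([A,B]),np.hstack([C,D])]))
cv2.imwrite("pics/c2.png",np.hstack([crop(t,170,25,130,195,400,600),crop(s,215,130,170,255,400,600)]))
E
```

```text
(no output)
```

View pics/c1.png

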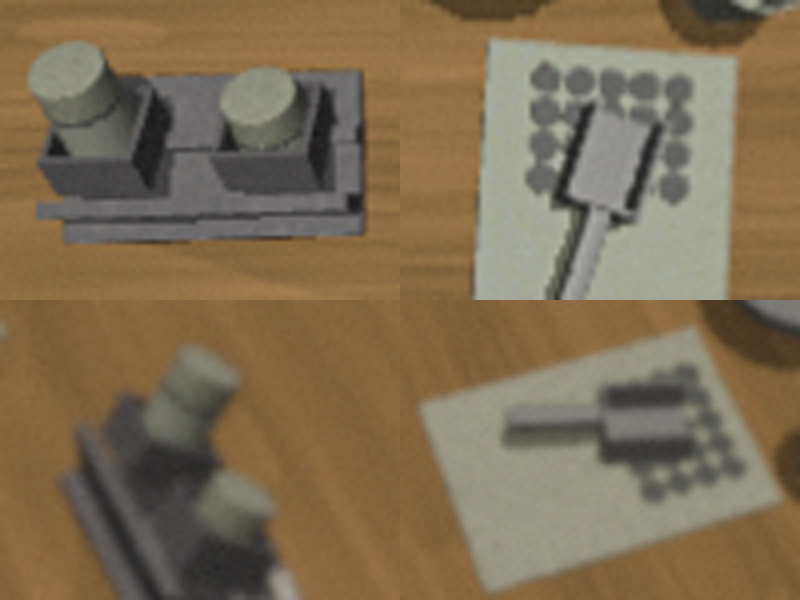

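View pics/c2.png

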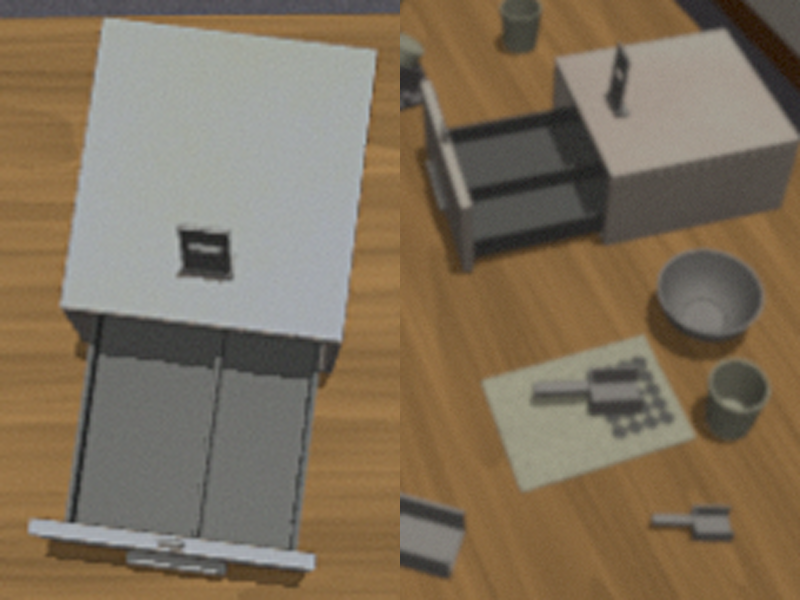

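```bash
cat > fit.py <<'E'
from h import *
from scipy.optimize import least_squares
def tf(p,P):
    c,s=np.cos(p[2]),np.sin(p[2]);P=np.atleast_2d(P).astype(float)
    return np.c_[p[0]+c*P[:,0]-s*P[:,1],p[1]+s*P[:,0]+c*P[:,1],P[:,2]]
def fit(obs,x0):
    f=lambda p:np.concatenate([(proj(n,tf(p,[P]))[0]-uv) for n,P,uv in obs])
    o=least_squares(f,x0,loss="soft_l1");print(np.round(o.x,4),"res",np.round(o.fun,1).tolist());return o.x
E
python3 - <<'E'
from fit import *
Z=.134
cab=fit([("top",[.26,.12,Z],[203.5,31.2]),("top",[.26,-.12,Z],[292.5,41.2]),("top",[0,.12,Z],[190.1,125.4]),("top",[0,-.12,Z],[281.2,136.2]),
("side",[0,.12,Z],[280.9,157.6]),("side",[.26,.12,Z],[353.1,143.6]),("side",[.26,-.12,Z],[384.1,188.6]),("side",[0,-.12,Z],[304.2,205.6])],[.6,0,0])
# drawer
for d in [(179.7,198.2),(271.7,209.9)]:
    w=ray("top",d,.132); c,s=np.cos(cab[2]),np.sin(cab[2]); q=w[:2]-cab[:2]; print("drawer edge in cab",c*q[0]+s*q[1],-s*q[0]+c*q[1])
rack=fit([("top",[-.06,.11,.005],[81.3,225]),("top",[-.06,-.11,.005],[155.5,223.3]),("top",[.06,-.11,.005],[155,183])],[.4,.35,0])
# jar cap top triangulation
o=least_squares(lambda P:np.r_[proj("top",P)[0]-[82,182],proj("side",P)[0]-[213,122.5]],[.45,.4,.1]);print("cap",o.x,o.fun)
c,s=np.cos(rack[2]),np.sin(rack[2]);q=o.x[:2]-rack[:2];print("cap in rack",c*q[0]+s*q[1],-s*q[0]+c*q[1],o.x[2])
sc=fit([("top",[.03,0,.003],[352.4,177]),("side",[-.0625,0,.036],[271.3,294.5]),("side",[.03,0,.003],[304,296.5])],[.45,-.3,-.3])
np.savez("p.npz",cab=cab,rack=rack,sc=sc)
E
```

```text
[ 0.6483 -0.0146 -0.1333] res [0.1, -0.4, 0.6, -0.0, -0.3, 0.0, 0.7, 0.3, -1.1, -2.9, -0.9, -1.4, 0.8, 0.5, 0.2, -0.3]
drawer edge in cab -0.1900219488084764 0.12007797267576782
drawer edge in cab -0.19076581052896108 -0.11639168072365075
[0.4685 0.3369 0.0135] res [-0.3, 0.2, -0.0, 0.3, 0.3, -0.6]
cap [0.52375255 0.39264266 0.11428326] [ 0.17663116 -0.58516033 -0.85670918  0.03587741]
cap in rack 0.05601718852467388 0.05499036556648419 0.11428325509586054
[ 0.5095 -0.3312 -0.2849] res [-3.3, 0.7, 0.3, -0.0, 0.6, 1.0]
```

```bash
cat > ov.py <<'E'
from fit import *
def line(im,n,P,c0,r0,k,col,cl=False):
    q=(proj(n,P)-[c0,r0]+.5)*k
    cv2.polylines(im,[np.round(q).astype(int)],cl,col,1)
def jar(b,a,L=.09,rad=.026):
    a=np.array(a)/np.linalg.norm(a);u=np.cross(a,[0,1,0]);u/=np.linalg.norm(u);v=np.cross(a,u)
    t=np.linspace(0,2*np.pi,40)[:,None]
    return [b+a*s+rad*(np.cos(t)*u+np.sin(t)*v) for s in(.034,L)]
E
python3 - <<'E'
from ov import *
p=np.load("p.npz");cab,rack,sc=p["cab"],p["rack"],p["sc"]
imgs={n:cv2.imread(f"pics/{n}0.png") for n in("side","top")}
tiles=[]
def box(x0,x1,y0,y1,z):return [[x0,y0,z],[x1,y0,z],[x1,y1,z],[x0,y1,z]]
for n,regs in(("top",[(65,165,100,75,4),(310,145,100,75,4)]),("side",[(170,110,80,60,5),(245,265,100,75,4)])):
    row=[]
    for i,(c0,r0,w,h,k) in enumerate(regs):
        im=crop(imgs[n],c0,r0,w,h,w*k,h*k)
        if i==0:
            line(im,n,tf(rack,box(-.06,.06,-.11,.11,.005)),c0,r0,k,(0,255,255),True)
            ax=tf([0,0,rack[2]],[.573,0,.82])[0]
            for L,y in((.09,.06),(.058,-.06)):
                for P in jar(tf(rack,[.0044,y,.0405])[0],ax,L): line(im,n,P,c0,r0,k,(0,0,255))
        else:
            line(im,n,tf(sc,box(-.0625,.002,-.007,.007,.036)),c0,r0,k,(0,0,255),True)
            line(im,n,tf(sc,box(.002,.0625,-.022,.022,.002)),c0,r0,k,(0,255,0),True)
            line(im,n,tf(sc,box(.002,.0625,-.022,.022,.036)),c0,r0,k,(255,0,0),True)
        row.append(im)
    tiles.append(np.hstack(row))
cv2.imwrite("pics/ov1.png",np.vstack(tiles))
E
```

```text
(no output)
```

View pics/ov1.png

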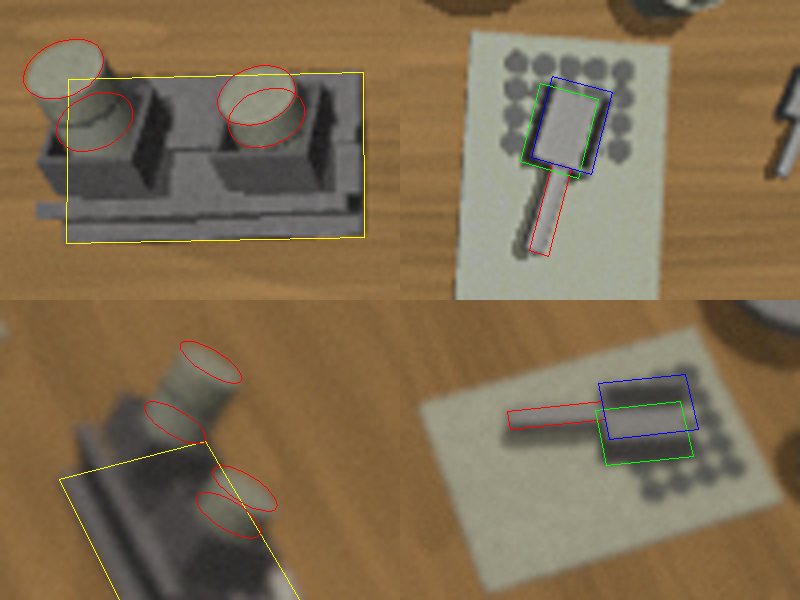

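```bash
cat > g.py <<'E'
from fit import *
p=np.load("p.npz");cab,rack,sc=p["cab"],p["rack"],p["sc"]
def Rt(jaw,tilt=0):
    """tool x down; tilt>0: tool's back leans to robot (points forward). jaw = azimuth of tool y"""
    x=np.array([0,0,-1.]);y=np.array([np.cos(jaw),np.sin(jaw),0]);M=np.c_[x,y,np.cross(x,y)]
    f=np.array([np.sin(jaw),-np.cos(jaw),0])  # forward horizontal normal to jaw
    return R.from_rotvec(-tilt*np.cross([0,0,1],f))*R.from_matrix(M)
def go(pos=None,Rg=None):
    s=sense();Rc=R.from_quat(s["orientation"]);M=Rc.as_matrix()
    print("t",s["time_s"],"pos",np.round(s["eef_pos"],4),"F",np.round(s["force"],1),"w",round(s["grip_width"],4),"q",np.round(s["qpos"],2))
    print("tool axes x,y,z:",np.round(M.T,2).tolist())
    if Rg is not None: print("turn (tool)",np.round((Rc.inv()*Rg).as_rotvec(),3)); 
    if pos is not None:
        d=np.array(pos)-s["eef_pos"];print("shift cm now",np.round(M.T@d*100,2))
        if Rg is not None:print("shift cm after turn",np.round(Rg.as_matrix().T@d*100,2))
E
python3 -c "
from g import *
# both jaw signs
for j in(np.pi/2+.0135,-np.pi/2+.0135): go([.51,.3945,.17],Rt(j))
print(Rt(1.57).as_matrix(), Rt(np.pi/2,.6).as_matrix()[:,0])"
```

```text
t 1.2 pos [0.2738 0.5895 0.2313] F [-0.2 -0.1  0.4] w 0.0855 q [-1.16  0.61 -0.01  1.42  0.01  1.1  -0.04]
tool axes x,y,z: [[-0.0, -0.0, -1.0], [0.42, 0.91, -0.0], [0.91, -0.42, -0.0]]
turn (tool) [-0.448 -0.     0.   ]
shift cm now [ 6.13 -7.73 29.64]
shift cm after turn [  6.13 -19.82  23.36]
t 1.2 pos [0.2738 0.5895 0.2313] F [-0.2 -0.1  0.4] w 0.0855 q [-1.16  0.61 -0.01  1.42  0.01  1.1  -0.04]
tool axes x,y,z: [[-0.0, -0.0, -1.0], [0.42, 0.91, -0.0], [0.91, -0.42, -0.0]]
turn (tool) [2.693 0.    0.   ]
shift cm now [ 6.13 -7.73 29.64]
shift cm after turn [  6.13  19.82 -23.36]
[[ 0.00000000e+00  7.96326711e-04  9.99999683e-01]
 [ 0.00000000e+00  9.99999683e-01 -7.96326711e-04]
 [-1.00000000e+00  0.00000000e+00  0.00000000e+00]] [ 5.64642473e-01 -3.45743799e-17 -8.25335615e-01]
```

Call:
play_rows(steps=[[0, 0, 0, -0.15, 0, 0, 0], [0, 0, 0, -0.15, 0, 0, 0], [0, 0, 0, -0.15, 0, 0, 0], [0, -2.5, 2.9, 0, 0, 0, 0], [0, -2.5, 2.9, 0, 0, 0, 0], [0, -2.5, 2.9, 0, 0, 0, 0], [0, -2.5, 2.9, 0, 0, 0, 0], [0, -2.5, 2.9, 0, 0, 0, 0], [0, -2.5, 2.9, 0, 0, 0, 0], [0, -2.5, 2.9, 0, 0, 0, 0], [0, -2.5, 2.9, 0, 0, 0, 0], [0, 0, 0, 0, 0.1, 0, 0], [0, 0, 0, 0, 0.1, 0, 0]], newtons=30)

```text
time_s: 2.82
eef_pos: [0.5178, 0.3925, 0.232]
orientation: [-0.013, 0.775, 0.012, 0.631]
force: [1.1, 0.9, 0.3]
grip_width: 0.0853
```

```bash
python3 -c "
from g import *
Rg=Rt(np.pi/2+.0135,-.2)
g=np.array([.510,.3945,.0946]); ax=Rg.as_matrix()[:,0]
print(g+.023*ax, ax)
go(g+.023*ax-.08*ax,Rg)"
```

```text
[0.50543102 0.39443832 0.07205847] [-0.19865123 -0.00268195 -0.98006658]
t 2.825 pos [0.5178 0.3925 0.232 ] F [1.1 0.9 0.3] w 0.0853 q [-0.54  0.71 -0.17  1.25 -0.01  1.35  0.93]
tool axes x,y,z: [[-0.2, -0.0, -0.98], [-0.04, 1.0, 0.0], [0.98, 0.03, -0.2]]
turn (tool) [ 0.022 -0.004  0.002]
shift cm now [7.91 0.19 2.01]
shift cm after turn [7.92 0.21 1.97]
```

Call:
play_rows(steps=[[0, 0.1, 1.0, 0.02, 0, 0, 0], [0, 0.1, 1.0, 0, 0, 0, 0], [2, 0, 0, 0, 0, 0, 0], [2, 0, 0, 0, 0, 0, 0], [2, 0, 0, 0, 0, 0, 0], [2, 0, 0, 0, 0, 0, 0], [2, 0, 0, 0, 0, 0, 0], [2, 0, 0, 0, 0, 0, 0]])

```text
time_s: 3.82
eef_pos: [0.5157, 0.3988, 0.1086]
orientation: [-0.007, 0.771, 0.007, 0.637]
force: [-0.4, 0.2, 0.8]
grip_width: 0.0854
```

```bash
python3 -c "
from g import *
Rg=Rt(np.pi/2+.0135,-.2)
go([.5054,.3944,.072],Rg)
im=cams.get_image('top');im2=cams.get_image('side')
cv2.imwrite('pics/a.png',np.hstack([crop(im,65,140,120,90,400,300),crop(im2,150,80,120,90,400,300)])[:,:,::-1])"
```

```text
t 3.825 pos [0.5157 0.3988 0.1086] F [-0.4  0.2  0.8] w 0.0854 q [-0.55  0.82 -0.16  1.4   0.    1.08  0.91]
tool axes x,y,z: [[-0.19, -0.0, -0.98], [-0.02, 1.0, 0.0], [0.98, 0.02, -0.19]]
turn (tool) [ 0.006  0.01  -0.001]
shift cm now [ 3.79 -0.43 -0.33]
shift cm after turn [ 3.79 -0.43 -0.29]
```

View pics/a.png

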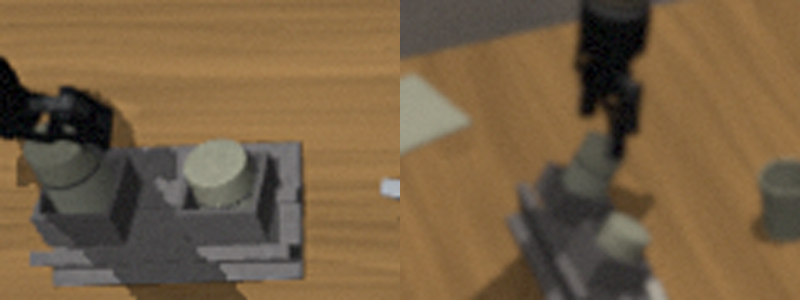

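Call:
play_rows(steps=[[0, -0.4, -0.3, 0, 0, 0, 0], [2, 0, 0, 0, 0, 0, 0], [1.8, 0, 0, 0, 0, 0, 0], [0.3, 0, 0, 0, 0, 0, 0], [0, 0, 0, 0, 0, 0, 1], [0, 0, 0, 0, 0, 0, 1], [0, 0, 0, 0, 0, 0, 1], [0, 0, 0, 0, 0, 0, 1], [0, 0, 0, 0, 0, 0, 1], [0, 0, 0, 0, 0, 0, 1]])

```text
time_s: 5.18
eef_pos: [0.5068, 0.3964, 0.0741]
orientation: [-0.006, 0.768, 0.009, 0.64]
force: [0.2, 0.2, -0.6]
grip_width: 0.0505
```

```bash
python3 -c "
from g import *
Rg=Rt(np.pi/2+.0135,-.2)
s=sense()
go(s['eef_pos']+.06*np.array([.573,.008,.82]),Rg)"
```

```text
t 5.175 pos [0.5068 0.3964 0.0741] F [ 0.2  0.2 -0.6] w 0.0505 q [-0.56  0.84 -0.16  1.46  0.01  0.99  0.91]
tool axes x,y,z: [[-0.18, 0.0, -0.98], [-0.02, 1.0, 0.01], [0.98, 0.02, -0.18]]
turn (tool) [ 0.008  0.018 -0.005]
shift cm now [-5.46  0.01  2.49]
shift cm after turn [-5.51  0.    2.39]
```

Call:
play_rows(steps=[[-0.9, 0, 0.4, 0, 0, 0, 1], [-0.9, 0, 0.4, 0, 0, 0, 1], [-1.4, 0, 0.6, 0, 0, 0, 1], [-1.4, 0, 0.6, 0, 0, 0, 1], [-1.4, 0, 0.6, 0, 0, 0, 1], [-2.5, 0, 0, 0, 0, 0, 1], [-2.5, 0, 0, 0, 0, 0, 1], [-2.5, 0, 0, 0, 0, 0, 1], [-2.5, 0, 0, 0, 0, 0, 1]], newtons=40)

```text
time_s: 6.3
eef_pos: [0.5666, 0.394, 0.2333]
orientation: [-0.006, 0.768, 0.007, 0.64]
force: [0.9, 0.8, -1.7]
grip_width: 0.0503
```

```bash
python3 -c "
from g import *
go()
im=cams.get_image('top');im2=cams.get_image('side')
cv2.imwrite('pics/b.png',np.hstack([crop(im,40,110,160,120,400,300),crop(im2,150,60,120,90,400,300)])[:,:,::-1])"
```

```text
t 6.3 pos [0.5666 0.394  0.2333] F [ 0.9  0.8 -1.7] w 0.0503 q [-0.52  0.77 -0.16  1.12  0.    1.4   0.94]
tool axes x,y,z: [[-0.18, 0.0, -0.98], [-0.02, 1.0, 0.0], [0.98, 0.02, -0.18]]
```

View pics/b.png

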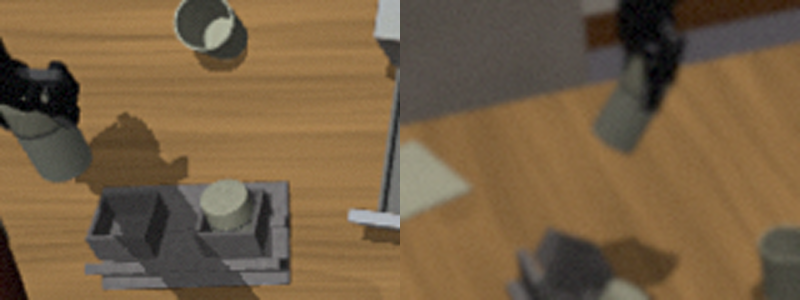

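Call:
play_rows(steps=[[0, 0, 0, 0, -0.15, 0, 1], [0, 0, 0, 0, -0.15, 0, 1], [0, 0, 0, 0, -0.15, 0, 1], [0, 0, 0, 0, -0.16, 0, 1], [0, 0, 0, 0, 0, 0, 1]])

```text
time_s: 7.02
eef_pos: [0.5644, 0.3927, 0.2283]
orientation: [-0.003, 0.535, 0.009, 0.845]
force: [1.1, 0.9, -2.4]
grip_width: 0.0502
```

```bash
cat >> g.py <<'E'
JB=np.array([.039,0,-.028])
E
python3 -c "
from g import *
Rg=Rt(np.pi/2+cab[2],.43)
b=tf(cab,[-.056,.045,.02+.12])[0]
print(b); go(b-Rg.apply(JB),Rg)
s=sense();jb=s['eef_pos']+R.from_quat(s['orientation']).apply(JB);print('jar bottom',jb)
for n in('top','side'):
  im=cams.get_image(n); u=proj(n,jb)[0]; print(n,u,proj(n,jb+[0,0,.09])); c0=int(u[0])-40;r0=max(0,int(u[1])-50);a=crop(im[:,:,::-1],c0,r0,80,80,400,400);
  [line0 for line0 in ()]
  t=np.linspace(0,6.3,40)[:,None]
  for z in(0,.09): cv2.polylines(a,[np.round((proj(n,jb+[0,0,z]+.026*np.c_[np.cos(t),np.sin(t),0*t])-[c0,r0])*5).astype(int)],True,(0,0,255),1)
  cv2.imwrite(f'pics/j_{n}.png',a)
cv2.imwrite('pics/j.png',np.hstack([cv2.imread(f'pics/j_{n}.png') for n in('top','side')]))"
```

```text
[0.59878957 0.03747405 0.14      ]
t 7.025 pos [0.5644 0.3927 0.2283] F [ 1.1  0.9 -2.4] w 0.0502 q [-0.84  0.54  0.11  1.67  0.39  0.63  0.55]
tool axes x,y,z: [[0.43, 0.01, -0.9], [-0.02, 1.0, 0.0], [0.9, 0.01, 0.43]]
turn (tool) [ 0.136  0.01  -0.068]
shift cm now [  5.18 -35.73   1.65]
shift cm after turn [  7.52 -34.75   6.51]
jar bottom [0.55567629 0.39267787 0.18111885]
top [ 69.76215881 165.77134562] [[ 49.3556698  159.94598505]]
side [219.18425752 105.19643694] [[217.56970044  82.97919622]]
```

View pics/j.png

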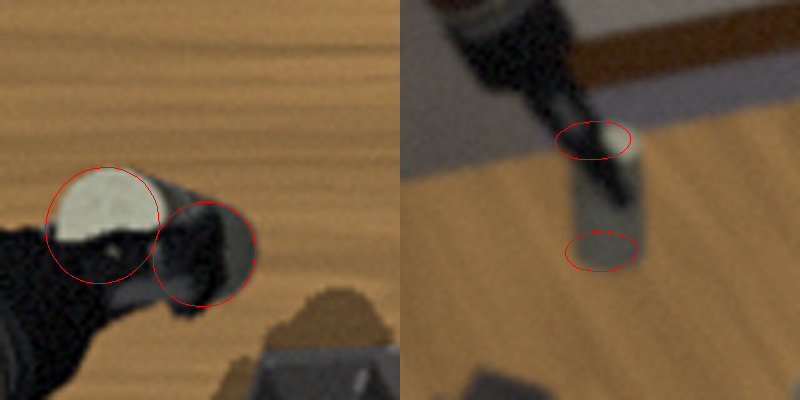

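Call:
play_rows(steps=[[0, 0, 0, 0.136, 0.01, -0.068, 1], [0.18, -2.9, 0.75, 0, 0, 0, 1], [0.18, -2.9, 0.75, 0, 0, 0, 1], [0.18, -2.9, 0.75, 0, 0, 0, 1], [0.18, -2.9, 0.75, 0, 0, 0, 1], [0.18, -2.9, 0.75, 0, 0, 0, 1], [0.18, -2.9, 0.75, 0, 0, 0, 1], [0.18, -2.9, 0.75, 0, 0, 0, 1], [0.18, -2.9, 0.75, 0, 0, 0, 1], [0.18, -2.9, 0.75, 0, 0, 0, 1], [0.18, -2.9, 0.75, 0, 0, 0, 1], [0.18, -2.9, 0.75, 0, 0, 0, 1], [0.18, -2.9, 0.75, 0, 0, 0, 1], [0, 0, 0, 0, 0, 0, 1]])

```text
time_s: 8.88
eef_pos: [0.635, 0.0005, 0.257]
orientation: [0.057, 0.529, -0.078, 0.843]
force: [0.2, -0.0, -1.5]
grip_width: 0.0505
```

```bash
python3 -c "
from g import *
Rg=Rt(np.pi/2+cab[2],.43)
b=tf(cab,[-.056,.045,.02+.12])[0]
go(b-Rg.apply(JB),Rg)
s=sense();jb=s['eef_pos']+R.from_quat(s['orientation']).apply(JB);print('jar bottom',jb)
print('cm per 1cm down in tool',R.from_quat(s['orientation']).inv().apply([0,0,-1]))"
```

```text
t 8.875 pos [6.35e-01 5.00e-04 2.57e-01] F [ 0.2 -0.  -1.5] w 0.0505 q [-0.1   0.4   0.01  1.84  0.23  0.48  1.11]
tool axes x,y,z: [[0.43, -0.07, -0.9], [0.19, 0.98, 0.01], [0.88, -0.18, 0.43]]
turn (tool) [-0.06   0.019  0.014]
shift cm now [ 4.88  2.89 -6.06]
shift cm after turn [ 5.03  3.18 -5.78]
jar bottom [0.62693804 0.00273971 0.20971663]
cm per 1cm down in tool [ 0.90108783 -0.01273381 -0.43344963]
```

Call:
play_rows(steps=[[0, 0, 0, -0.06, 0.02, 0.014, 1], [0, 1.6, -2.2, 0, 0, 0, 1], [0, 1.6, -2.2, 0, 0, 0, 1], [1.5, 0, -0.8, 0, 0, 0, 1], [1.5, 0, -0.8, 0, 0, 0, 1], [0, 0, 0, 0, 0, 0, 1]])

```text
time_s: 9.62
eef_pos: [0.6052, 0.0371, 0.207]
orientation: [0.04, 0.537, -0.057, 0.841]
force: [0.3, 0.8, -1.9]
grip_width: 0.0504
```

```bash
python3 -c "
from g import *
Rg=Rt(np.pi/2+cab[2],.43)
b=tf(cab,[-.056,.045,.02])[0]
go(b-Rg.apply(JB),Rg)
s=sense();jb=s['eef_pos']+R.from_quat(s['orientation']).apply(JB);print('jar bottom',jb,b)
a=[]
for n in('top','side'):
  im=cams.get_image(n)[:,:,::-1]; u=proj(n,jb)[0]; c0=int(u[0])-60;r0=max(0,int(u[1])-60);A=crop(im,c0,r0,100,100,400,400)
  t=np.linspace(0,6.3,40)[:,None]
  for z in(0,.09): cv2.polylines(A,[np.round((proj(n,jb+[0,0,z]+.026*np.c_[np.cos(t),np.sin(t),0*t])-[c0,r0])*4).astype(int)],True,(0,0,255),1)
  a.append(A)
cv2.imwrite('pics/k.png',np.hstack(a))"
```

```text
t 9.625 pos [0.6052 0.0371 0.207 ] F [ 0.3  0.8 -1.9] w 0.0504 q [-0.19  0.42  0.05  1.97  0.29  0.34  1.03]
tool axes x,y,z: [[0.42, -0.05, -0.91], [0.14, 0.99, 0.01], [0.9, -0.13, 0.42]]
turn (tool) [-0.007  0.004 -0.002]
shift cm now [12.81 -0.12 -5.63]
shift cm after turn [12.84 -0.05 -5.58]
jar bottom [0.59628696 0.038583   0.15989118] [0.59878957 0.03747405 0.02      ]
```

View pics/k.png

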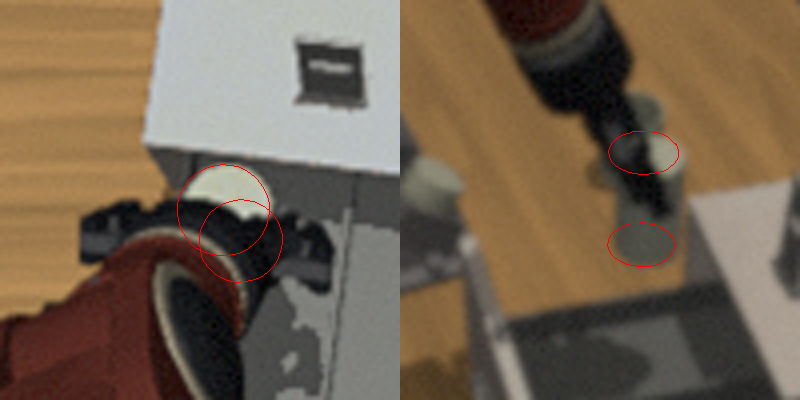

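Call:
play_rows(steps=[[1.82, 0, -0.8, 0, 0, 0, 1], [1.82, 0, -0.8, 0, 0, 0, 1], [1.82, 0, -0.8, 0, 0, 0, 1], [1.82, 0, -0.8, 0, 0, 0, 1], [1.82, 0, -0.8, 0, 0, 0, 1], [0, 0, 0, 0, 0, 0, 1]])

```text
time_s: 10.48
eef_pos: [0.6192, 0.0372, 0.1156]
orientation: [0.043, 0.527, -0.057, 0.847]
force: [-0.2, 0.2, -2.3]
grip_width: 0.0503
```

```bash
python3 -c "
from g import *
Rg=Rt(np.pi/2+cab[2],.43)
b=tf(cab,[-.056,.045,.02])[0]
go(b-Rg.apply(JB),Rg)"
```

```text
t 10.475 pos [0.6192 0.0372 0.1156] F [-0.2  0.2 -2.3] w 0.0503 q [-0.26  0.59  0.16  2.04  0.33  0.08  0.95]
tool axes x,y,z: [[0.44, -0.05, -0.9], [0.14, 0.99, 0.01], [0.89, -0.13, 0.44]]
turn (tool) [-0.013  0.026 -0.008]
shift cm now [ 3.87 -0.32 -3.12]
shift cm after turn [ 3.95 -0.25 -3.02]
```

Call:
play_rows(steps=[[0, 0, 0, 0.135, 0, -0.066, 1], [0, 0, 0, 0.135, 0, -0.066, 1], [0, 0, 0, 0.135, 0, -0.066, 1], [0, 0, 0, 0.135, 0, -0.066, 1], [0, 0, 0, 0, 0, 0, 1]])

```text
time_s: 11.1
eef_pos: [0.6258, 0.0387, 0.1236]
orientation: [0.207, 0.488, -0.308, 0.79]
force: [0.8, 1.0, -1.6]
grip_width: 0.0505
```

```bash
python3 -c "
from g import *
b=tf(cab,[-.056,.045,.02])[0]
for y in(-.6,-.9):
  Rg=Rt(np.pi/2+cab[2]+y,.43)
  go(b-Rg.apply(JB),Rg)"
```

```text
t 11.1 pos [0.6258 0.0387 0.1236] F [ 0.8  1.  -1.6] w 0.0505 q [-0.63  0.69  0.56  1.91  0.05  0.34  0.53]
tool axes x,y,z: [[0.33, -0.28, -0.9], [0.69, 0.72, 0.03], [0.64, -0.63, 0.44]]
turn (tool) [-0.036  0.023 -0.013]
shift cm now [ 4.61 -2.07 -3.3 ]
shift cm after turn [ 4.71 -1.9  -3.27]
t 11.1 pos [0.6258 0.0387 0.1236] F [ 0.8  1.  -1.6] w 0.0505 q [-0.63  0.69  0.56  1.91  0.05  0.34  0.53]
tool axes x,y,z: [[0.33, -0.28, -0.9], [0.69, 0.72, 0.03], [0.64, -0.63, 0.44]]
turn (tool) [ 0.235  0.019 -0.141]
shift cm now [ 4.59 -2.35 -3.33]
shift cm after turn [ 4.98 -2.38 -2.68]
```

Call:
play_rows(steps=[[0, 0, 0, -0.036, 0.023, -0.013, 1], [0, -1, -0.7, 0, 0, 0, 1], [0, -1, -0.7, 0, 0, 0, 1], [1.2, 0, -0.5, 0, 0, 0, 1], [1.2, 0, -0.5, 0, 0, 0, 1], [1.2, 0, -0.5, 0, 0, 0, 1], [0, 0, 0, 0, 0, 0, 1]])

```text
time_s: 11.98
eef_pos: [0.6013, 0.0294, 0.0767]
orientation: [0.194, 0.505, -0.3, 0.786]
force: [-0.5, 0.1, -1.5]
grip_width: 0.0504
```

```bash
python3 -c "
from g import *
b=tf(cab,[-.056,.045,.02])[0]
Rg=Rt(np.pi/2+cab[2]-.6,.43)
go(b-Rg.apply(JB),Rg)
s=sense();print(s['eef_pos']+R.from_quat(s['orientation']).apply(JB)-b)"
```

```text
t 11.975 pos [0.6013 0.0294 0.0767] F [-0.5  0.1 -1.5] w 0.0504 q [-0.59  0.74  0.51  1.99  0.05  0.23  0.55]
tool axes x,y,z: [[0.31, -0.28, -0.91], [0.67, 0.75, 0.0], [0.68, -0.61, 0.41]]
turn (tool) [ 0.002 -0.002 -0.002]
shift cm now [ 0.95  0.43 -0.22]
shift cm after turn [ 0.95  0.43 -0.22]
[-0.00437993 -0.00180248  0.00958107]
```

Call:
play_rows(steps=[[0.3, 0.2, -0.1, 0, 0, 0, 1], [0.3, 0, -0.13, 0, 0, 0, 1], [0, 0, 0, 0, 0, 0, 1]])

```text
time_s: 12.35
eef_pos: [0.6063, 0.0311, 0.0722]
orientation: [0.194, 0.503, -0.299, 0.788]
force: [-0.1, 0.6, -1.8]
grip_width: 0.0504
```

Call:
play_rows(steps=[[0.3, 0, -0.13, 0, 0, 0, 1], [0, 0, 0, 0, 0, 0, 1]])

```text
time_s: 12.6
eef_pos: [0.6098, 0.0308, 0.0723]
orientation: [0.196, 0.499, -0.297, 0.79]
force: [0.3, 0.2, -2.2]
grip_width: 0.0502
```

```bash
python3 -c "
from g import *
b=tf(cab,[-.056,.045,.02])[0]
Rg=Rt(np.pi/2+cab[2]-.6,.43)
go(b-Rg.apply(JB),Rg)
s=sense();print(s['eef_pos']+R.from_quat(s['orientation']).apply(JB)-b)"
```

```text
t 12.6 pos [0.6098 0.0308 0.0723] F [ 0.3  0.2 -2.2] w 0.0502 q [-0.59  0.75  0.51  1.98  0.05  0.21  0.55]
tool axes x,y,z: [[0.32, -0.27, -0.91], [0.67, 0.75, 0.01], [0.67, -0.61, 0.42]]
turn (tool) [ 0.     0.009 -0.013]
shift cm now [ 0.32 -0.24 -0.54]
shift cm after turn [ 0.33 -0.24 -0.53]
[ 0.00483407 -0.00043707  0.00511074]
```

Call:
play_rows(steps=[[0.4, 0, -0.35, 0, 0, 0, 1], [0.4, 0, -0.35, 0, 0, 0, 1], [0, 0, 0, 0, 0, 0, 1]])

```text
time_s: 12.98
eef_pos: [0.6185, 0.0295, 0.073]
orientation: [0.199, 0.489, -0.295, 0.797]
force: [-1.5, -0.3, -1.8]
grip_width: 0.0501
```

```bash
python3 -c "
from g import *
b=tf(cab,[-.056,.045,.02])[0]
Rg=Rt(np.pi/2+cab[2]-.6,.43)
go(b-Rg.apply(JB),Rg)
s=sense();print(s['eef_pos']+R.from_quat(s['orientation']).apply(JB)-b)"
```

```text
t 12.975 pos [0.6185 0.0295 0.073 ] F [-1.5 -0.3 -1.8] w 0.0501 q [-0.59  0.76  0.52  1.98  0.05  0.18  0.54]
tool axes x,y,z: [[0.35, -0.28, -0.9], [0.66, 0.75, 0.03], [0.66, -0.6, 0.44]]
turn (tool) [-0.006  0.029 -0.029]
shift cm now [ 0.03 -0.74 -1.22]
shift cm after turn [ 0.08 -0.73 -1.23]
[ 0.01479677 -0.00177659  0.00564202]
```

```bash
python3 -c "
from g import *
s=sense();print(np.round(s['joint_torque'],1))
a=crop(cams.get_image('side'),190,100,130,150,520,600);b=crop(cams.get_image('top'),180,100,70,150,280,600)
cv2.imwrite('pics/l.png',np.hstack([a,b])[:,:,::-1])"
```

```text
[  0.4 -43.2   8.2 -10.    0.3  -1.    0. ]
```

View pics/l.png

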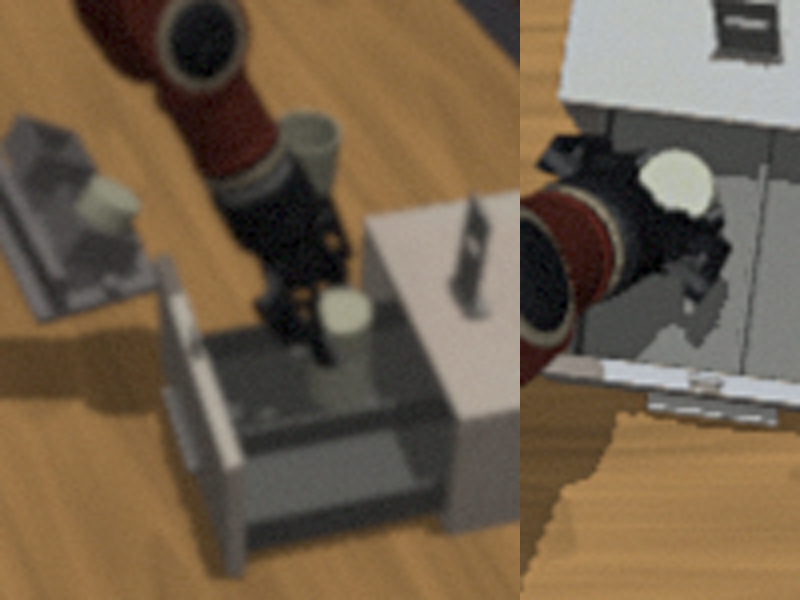

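```bash
python3 -c "
from g import *
o=least_squares(lambda P:np.r_[proj('top',P)[0]-[219.5,145.5],proj('side',P)[0]-[276,177.5]],[.6,.04,.1]);print('cap',o.x,o.fun)
c,s=np.cos(cab[2]),np.sin(cab[2])
q=o.x[:2]-cab[:2];print('cab',c*q[0]+s*q[1],-s*q[0]+c*q[1])
for uv in [(250,199.5),(195,193)]:
  q=ray('top',uv,.132)[:2]-cab[:2];print('panel',c*q[0]+s*q[1],-s*q[0]+c*q[1])
im=cams.get_image('top')
for c0 in(235,245,255,262): print(c0,im[180:225,c0].mean(1).astype(int).tolist())
"
```

```text
cap [0.615678   0.02928567 0.11215347] [ 0.0737926  -0.24910963 -0.309734    0.05827753]
cab -0.03817301862559782 0.039129116153200694
panel -0.17126810341087373 -0.058400631287449656
panel -0.1720323895835094 0.08299810804346541
235 [124, 126, 121, 121, 121, 118, 111, 109, 100, 93, 87, 90, 81, 84, 173, 192, 188, 192, 192, 117, 64, 96, 104, 109, 158, 106, 63, 67, 112, 119, 114, 117, 115, 122, 128, 128, 126, 123, 125, 125, 126, 120, 121, 120, 119]
245 [124, 126, 123, 122, 125, 124, 125, 123, 124, 123, 126, 126, 127, 123, 125, 163, 188, 194, 194, 194, 131, 73, 62, 65, 68, 65, 68, 75, 107, 117, 119, 119, 117, 127, 129, 126, 126, 125, 124, 123, 125, 124, 120, 120, 119]
255 [123, 122, 125, 129, 127, 126, 123, 127, 125, 124, 125, 125, 123, 122, 125, 123, 131, 180, 193, 191, 196, 174, 102, 62, 67, 74, 74, 66, 70, 110, 121, 122, 125, 132, 128, 119, 114, 116, 112, 114, 111, 110, 115, 117, 118]
262 [125, 126, 127, 124, 122, 125, 124, 125, 127, 126, 125, 127, 125, 127, 126, 126, 126, 145, 186, 192, 193, 192, 149, 86, 60, 68, 72, 67, 68, 72, 112, 125, 128, 128, 123, 115, 117, 113, 117, 115, 116, 110, 109, 108, 115]
```

Call:
play_rows(steps=[[0, 0, 0, 0, 0, 0, 0.35], [0, 0, 0, 0, 0, 0, 0.26], [0, 0, 0, 0, 0, 0, 0.26], [0, 0, 0, 0, 0, 0, 0.26], [0, 0, 0, 0, 0, 0, 0.26]])

```text
time_s: 13.75
eef_pos: [0.6162, 0.0306, 0.0698]
orientation: [0.197, 0.491, -0.295, 0.795]
force: [0.0, 0.3, -1.1]
grip_width: 0.0631
```

Call:
play_rows(steps=[[-1, 0, 0, 0, 0, 0, 0.26], [-1.5, 0, 0, 0, 0, 0, 0.26], [-2, 0, 0, 0, 0, 0, 0.26], [-2.5, 0, 0, 0, 0, 0, 0.26], [-3, 0, 0, 0, 0, 0, 0.26], [-3, 0, 0, 0, 0, 0, 0.26], [-3, 0, 0, 0, 0, 0, 0.3]])

```text
time_s: 14.62
eef_pos: [0.5572, 0.0769, 0.2224]
orientation: [0.199, 0.492, -0.294, 0.795]
force: [-0.2, -0.2, 0.5]
grip_width: 0.0597
```

```bash
python3 -c "
from g import *
# scoop grasp: handle at scoop x=-.03, jaw along scoop y
for j in (sc[2]+np.pi/2,):
  Rg=Rt(j); t=tf(sc,[-.032,0,.010])[0]; print(t); go(t+[0,0,.15],Rg)
im=cams.get_image('top');cv2.imwrite('pics/m.png',im[:,:,::-1])
for n in('top','side'):
  for q in('tall_jar','scoop','drawer'): print(n,q,[(np.round(d['position'],1).tolist(),round(d['score'],2)) for d in cams.boxes_of(n,q)][:4]) if n=='top' or cams.get_image(n) is not None else 0
"
```

```text
[ 0.47874687 -0.32224651  0.01      ]
t 14.625 pos [0.5572 0.0769 0.2224] F [-0.2 -0.2  0.5] w 0.0597 q [-0.87  0.48  0.7   1.97  0.11  0.52  0.48]
tool axes x,y,z: [[0.34, -0.27, -0.9], [0.66, 0.75, 0.03], [0.66, -0.61, 0.44]]
turn (tool) [-0.439  0.452  0.073]
shift cm now [ 13.78 -35.23  16.22]
shift cm after turn [  6.24 -40.51   3.69]
top tall_jar [([217.8, 148.6], 0.73)]
top scoop [([378.8, 273.7], 0.95), ([347.1, 179.8], 0.92), ([409.9, 172.3], 0.59)]
top drawer [([236.9, 166.8], 0.56)]
side tall_jar [([273.6, 186.5], 0.9)]
side scoop [([304.9, 295.9], 0.88), ([215.5, 354.1], 0.86), ([342.3, 349.1], 0.72)]
side drawer [([259.4, 210.3], 0.57), ([307.8, 160.3], 0.44)]
```

Call:
play_rows(steps=[[0, 0, 0, -0.11, 0.113, 0.018, 0.5], [0, 0, 0, -0.11, 0.113, 0.018, 0.5], [0, 0, 0, -0.11, 0.113, 0.018, 0.5], [0, 0, 0, -0.11, 0.113, 0.018, 0.5], [0, -4, 0.37, 0, 0, 0, 0.5], [0, -4, 0.37, 0, 0, 0, 0.5], [0, -4, 0.37, 0, 0, 0, 0.5], [0, -4, 0.37, 0, 0, 0, 0.5], [0, -4, 0.37, 0, 0, 0, 0.5], [0, -4, 0.37, 0, 0, 0, 0.5], [0, -4, 0.37, 0, 0, 0, 0.5], [0, -4, 0.37, 0, 0, 0, 0.5], [0, -4, 0.37, 0, 0, 0, 0.5], [0, -4, 0.37, 0, 0, 0, 0.5], [0, 0, 0, 0, 0, 0, 0.5]])

```text
time_s: 17.0
eef_pos: [0.4813, -0.3368, 0.2088]
orientation: [0.096, 0.712, -0.098, 0.688]
force: [-0.0, 0.7, -0.0]
grip_width: 0.0431
```

```bash
python3 -c "
from g import *
Rg=Rt(sc[2]+np.pi/2); t=tf(sc,[-.032,0,.010])[0]; go(t+[0,0,.05],Rg)"
```

```text
t 17.0 pos [ 0.4813 -0.3368  0.2088] F [-0.   0.7 -0. ] w 0.0431 q [ 0.41  0.56  0.25  1.62 -0.13  1.    1.99]
tool axes x,y,z: [[-0.03, 0.0, -1.0], [0.27, 0.96, -0.01], [0.96, -0.27, -0.03]]
turn (tool) [ 0.009 -0.033  0.008]
shift cm now [14.88  1.45 -0.14]
shift cm after turn [14.88  1.32 -0.65]
```

Call:
play_rows(steps=[[0, 0.65, -0.3, 0.009, -0.033, 0.008, 0.5], [0, 0.65, -0.3, 0, 0, 0, 0.5], [3.5, 0, 0, 0, 0, 0, 0.5], [3.5, 0, 0, 0, 0, 0, 0.5], [3.5, 0, 0, 0, 0, 0, 0.5], [3.5, 0, 0, 0, 0, 0, 0.5], [0, 0, 0, 0, 0, 0, 0.5]])

```text
time_s: 17.88
eef_pos: [0.4836, -0.3141, 0.0635]
orientation: [0.099, 0.701, -0.095, 0.7]
force: [-0.2, 0.5, 0.7]
grip_width: 0.0427
```

```bash
python3 -c "
from g import *
Rg=Rt(sc[2]+np.pi/2); t=tf(sc,[-.032,0,.010])[0]; go(t,Rg)"
```

```text
t 17.875 pos [ 0.4836 -0.3141  0.0635] F [-0.2  0.5  0.7] w 0.0427 q [ 0.43  0.72  0.18  1.81 -0.21  0.63  2.03]
tool axes x,y,z: [[0.0, 0.01, -1.0], [0.27, 0.96, 0.01], [0.96, -0.27, -0.0]]
turn (tool) [ 0.01  -0.001 -0.006]
shift cm now [ 5.34 -0.95 -0.24]
shift cm after turn [ 5.35 -0.92 -0.24]
```

Call:
play_rows(steps=[[0.5, -0.9, -0.2, 0.01, 0, 0, 0.5], [0, 0, 0, 0, 0, 0, 0.5], [1.5, 0, 0, 0, 0, 0, 0.5], [1.5, 0, 0, 0, 0, 0, 0.5], [1, 0, 0, 0, 0, 0, 0.5], [0, 0, 0, 0, 0, 0, 0.5]])

```text
time_s: 18.62
eef_pos: [0.482, -0.3234, 0.0192]
orientation: [0.102, 0.698, -0.099, 0.702]
force: [0.6, -0.2, 0.0]
grip_width: 0.0427
```

```bash
python3 -c "
from g import *
Rg=Rt(sc[2]+np.pi/2); t=tf(sc,[-.032,0,.010])[0]; go(t,Rg)"
```

```text
t 18.625 pos [ 0.482  -0.3234  0.0192] F [ 0.6 -0.2  0. ] w 0.0427 q [ 0.46  0.79  0.16  1.82 -0.23  0.54  2.05]
tool axes x,y,z: [[0.01, 0.0, -1.0], [0.28, 0.96, 0.0], [0.96, -0.28, 0.01]]
turn (tool) [ 0.     0.005 -0.005]
shift cm now [ 0.92  0.01 -0.35]
shift cm after turn [ 0.92  0.02 -0.35]
```

Call:
play_rows(steps=[[0.8, 0, -0.3, 0, 0, 0, 0.5], [0, 0, 0, 0, 0, 0, 0.6], [0, 0, 0, 0, 0, 0, 1], [0, 0, 0, 0, 0, 0, 1], [0, 0, 0, 0, 0, 0, 1], [0, 0, 0, 0, 0, 0, 1], [0, 0, 0, 0, 0, 0, 1]], newtons=60)

```text
time_s: 19.5
eef_pos: [0.4792, -0.3225, 0.0111]
orientation: [0.101, 0.698, -0.099, 0.702]
force: [0.3, -0.2, -1.0]
grip_width: 0.013
```

Call:
play_rows(steps=[[-1, 0, 0, 0, 0, 0, 1], [-2, 0, 0, 0, 0, 0, 1], [-3, 0, 0, 0, 0, 0, 1], [-3, 0, 0, 0, 0, 0, 1], [-3, 0, 0, 0, 0, 0, 1], [-3, 0, 0, 0, 0, 0, 1], [-3, 0, 0, 0, 0, 0, 1], [0, 0, 0, 0, 0, 0, 1]])

```text
time_s: 20.5
eef_pos: [0.4773, -0.323, 0.2009]
orientation: [0.101, 0.697, -0.099, 0.703]
force: [-0.5, -0.3, -0.8]
grip_width: 0.0129
```

```bash
python3 -c "
from g import *
d=.157
# handle grasp at scoop x -.032; narrow bay; scoop centre cab x
Rg=Rt(np.pi/2+cab[2])
t=tf(cab,[-.082,-.0585,.029])[0]
go(t+[0,0,.15],Rg)
for n in('top','side'):
  cams.get_image(n);print(n,[(np.round(d['position'],1).tolist(),round(d['score'],2)) for d in cams.boxes_of(n,'scoop')][:4])"
```

```text
t 20.5 pos [ 0.4773 -0.323   0.2009] F [-0.5 -0.3 -0.8] w 0.0129 q [ 0.41  0.54  0.24  1.69 -0.16  0.92  1.99]
tool axes x,y,z: [[0.01, 0.0, -1.0], [0.28, 0.96, 0.0], [0.96, -0.28, 0.01]]
turn (tool) [-0.152  0.008 -0.004]
shift cm now [ 2.31 27.38  0.51]
shift cm after turn [ 2.19 26.99  4.65]
top [([368.8, 168.8], 0.87)]
side [([308.5, 250.9], 0.93), ([215.4, 352.9], 0.82), ([343.9, 351.3], 0.65)]
```

Call:
play_rows(steps=[[0, 0, 0, -0.15, 0.008, -0.004, 1], [0, 2.6, 0.47, 0, 0, 0, 1], [0, 2.6, 0.47, 0, 0, 0, 1], [0, 2.6, 0.47, 0, 0, 0, 1], [0, 2.6, 0.47, 0, 0, 0, 1], [0, 2.6, 0.47, 0, 0, 0, 1], [0, 2.6, 0.47, 0, 0, 0, 1], [0, 2.6, 0.47, 0, 0, 0, 1], [0, 2.6, 0.47, 0, 0, 0, 1], [0, 2.6, 0.47, 0, 0, 0, 1], [0, 0, 0, 0, 0, 0, 1], [0, 0, 0, 0, 0, 0, 1]])

```text
time_s: 22.2
eef_pos: [0.5399, -0.0856, 0.1789]
orientation: [0.051, 0.721, -0.043, 0.69]
force: [-0.6, 0.2, -0.6]
grip_width: 0.0129
```

```bash
python3 -c "
from g import *
Rg=Rt(np.pi/2+cab[2])
t=tf(cab,[-.082,-.0585,.029])[0]
go(t+[0,0,.08],Rg)"
```

```text
t 22.2 pos [ 0.5399 -0.0856  0.1789] F [-0.6  0.2 -0.6] w 0.0129 q [ 0.    0.54  0.18  1.76 -0.13  0.9   1.68]
tool axes x,y,z: [[-0.04, 0.01, -1.0], [0.13, 0.99, 0.01], [0.99, -0.13, -0.05]]
turn (tool) [ 0.001 -0.045 -0.008]
shift cm now [6.93 2.57 1.92]
shift cm after turn [6.99 2.63 1.6 ]
```

Call:
play_rows(steps=[[0, 1.3, 0.8, 0, -0.045, -0.008, 1], [0, 1.1, 0.8, 0, 0, 0, 1], [0, 0, 0, 0, 0, 0, 1], [0, 0, 0, 0, 0, 0, 1]])

```text
time_s: 22.7
eef_pos: [0.558, -0.0687, 0.1774]
orientation: [0.048, 0.707, -0.051, 0.704]
force: [0.1, -0.7, -1.5]
grip_width: 0.0127
```

```bash
python3 -c "
from g import *
Rg=Rt(np.pi/2+cab[2])
t=tf(cab,[-.082,-.0585,.029])[0]
go(t+[0,0,.04],Rg)
im=cams.get_image('top');im2=cams.get_image('side')
cv2.imwrite('pics/n.png',np.hstack([crop(im,170,100,130,120,400,369),crop(im2,200,120,130,120,400,369)])[:,:,::-1])"
```

```text
t 22.7 pos [ 0.558  -0.0687  0.1774] F [ 0.1 -0.7 -1.5] w 0.0127 q [-0.04  0.54  0.19  1.75 -0.13  0.86  1.64]
tool axes x,y,z: [[-0.0, -0.0, -1.0], [0.14, 0.99, -0.0], [0.99, -0.14, -0.0]]
turn (tool) [-0.007 -0.003  0.003]
shift cm now [10.84  0.75  0.06]
shift cm after turn [10.84  0.72  0.03]
```

View pics/n.png

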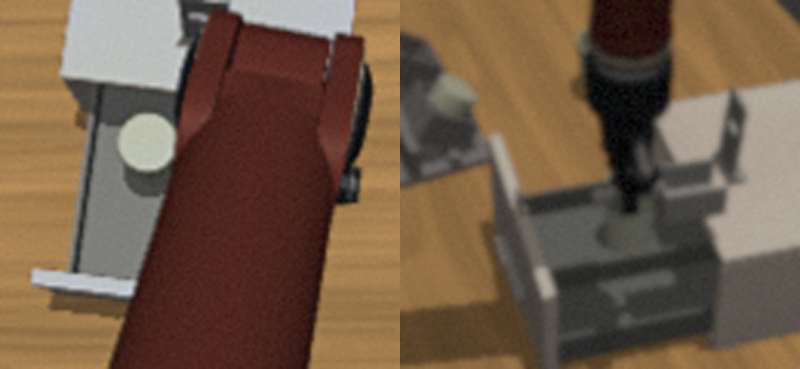

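Call:
play_rows(steps=[[0, 0.4, -1.2, -0.007, 0, 0, 1], [0, 0.3, -1.2, 0, 0, 0, 1], [0, 0, 0, 0, 0, 0, 1], [0, 0, 0, 0, 0, 0, 1]])

```text
time_s: 23.3
eef_pos: [0.5326, -0.058, 0.1778]
orientation: [0.046, 0.707, -0.048, 0.704]
force: [1.0, 0.2, -0.5]
grip_width: 0.0129
```

```bash
python3 -c "
from g import *
Rg=Rt(np.pi/2+cab[2])
t=tf(cab,[-.106,-.0585,.073])[0]
go(t,Rg)"
```

```text
t 23.3 pos [ 0.5326 -0.058   0.1778] F [ 1.   0.2 -0.5] w 0.0129 q [-0.06  0.51  0.19  1.83 -0.12  0.82  1.63]
tool axes x,y,z: [[-0.0, -0.0, -1.0], [0.13, 0.99, -0.0], [0.99, -0.13, -0.0]]
turn (tool) [-0.    -0.003  0.003]
shift cm now [10.48  0.02  0.32]
shift cm after turn [ 1.048e+01 -1.000e-02  2.900e-01]
```

Call:
play_rows(steps=[[2, 0, 0.2, 0, 0, 0, 1], [2, 0, 0, 0, 0, 0, 1], [2, 0, 0, 0, 0, 0, 1], [0, 0, 0, 0, 0, 0, 1]])

```text
time_s: 23.8
eef_pos: [0.5368, -0.0589, 0.1173]
orientation: [0.046, 0.705, -0.048, 0.706]
force: [-0.3, -0.7, -0.3]
grip_width: 0.0128
```

```bash
python3 -c "
from g import *
Rg=Rt(np.pi/2+cab[2])
t=tf(cab,[-.106,-.0585,.073])[0]
go(t,Rg)"
```

```text
t 23.8 pos [ 0.5368 -0.0589  0.1173] F [-0.3 -0.7 -0.3] w 0.0128 q [-0.04  0.59  0.17  1.88 -0.15  0.68  1.65]
tool axes x,y,z: [[0.0, -0.0, -1.0], [0.13, 0.99, -0.0], [0.99, -0.13, 0.0]]
turn (tool) [0.    0.001 0.003]
shift cm now [ 4.43  0.03 -0.14]
shift cm after turn [ 4.43  0.02 -0.13]
```

Call:
play_rows(steps=[[1.5, 0, -0.15, 0, 0, 0, 1], [1.5, 0, 0, 0, 0, 0, 1], [1.3, 0, 0, 0, 0, 0, 1], [0, 0, 0, 0, 0, 0, 1], [0, 0, 1, 0, 0, 0, 1], [0, 0, 1, 0, 0, 0, 1], [0, 0, 0, 0, 0, 0, 1]])

```text
time_s: 24.68
eef_pos: [0.5596, -0.0621, 0.0738]
orientation: [0.046, 0.703, -0.048, 0.708]
force: [0.2, -0.2, -1.6]
grip_width: 0.0132
```

```bash
python3 -c "
from g import *
Rg=Rt(np.pi/2+cab[2])
t=tf(cab,[-.082,-.0585,.029])[0]
go(t,Rg)"
```

```text
t 24.675 pos [ 0.5596 -0.0621  0.0738] F [ 0.2 -0.2 -1.6] w 0.0132 q [-0.03  0.68  0.15  1.85 -0.16  0.61  1.66]
tool axes x,y,z: [[0.01, -0.0, -1.0], [0.13, 0.99, -0.0], [0.99, -0.13, 0.01]]
turn (tool) [-0.     0.008  0.003]
shift cm now [ 4.47  0.06 -0.07]
shift cm after turn [ 4.48  0.04 -0.04]
```

Call:
play_rows(steps=[[1.3, 0.05, -0.1, 0, 0.008, 0, 1], [1.3, 0, -0.05, 0, 0, 0, 1], [1.2, 0, -0.05, 0, 0, 0, 1], [0.4, 0, 0, 0, 0, 0, 1], [0, 0, 0, 0, 0, 0, 1]])

```text
time_s: 25.3
eef_pos: [0.5569, -0.0613, 0.0289]
orientation: [0.046, 0.706, -0.048, 0.705]
force: [-0.9, -0.1, 4.9]
grip_width: 0.0127
```

```bash
python3 -c "
from g import *
Rg=Rt(np.pi/2+cab[2])
t=tf(cab,[-.082,-.0585,.029])[0]
go(t,Rg)"
```

```text
t 25.3 pos [ 0.5569 -0.0613  0.0289] F [-0.9 -0.1  4.9] w 0.0127 q [-0.01  0.76  0.13  1.87 -0.18  0.53  1.67]
tool axes x,y,z: [[-0.0, -0.0, -1.0], [0.13, 0.99, -0.0], [0.99, -0.13, -0.0]]
turn (tool) [-0.    -0.002  0.003]
shift cm now [-0.01 -0.    0.24]
shift cm after turn [-0.01 -0.    0.24]
```

Call:
play_rows(steps=[[0, 0, 0, 0, 0, 0, 0.75], [0, 0, 0, 0, 0, 0, 0.66], [0, 0, 0, 0, 0, 0, 0.66], [0, 0, 0, 0, 0, 0, 0.66], [-1, 0, 0, 0, 0, 0, 0.66], [-1.5, 0, 0, 0, 0, 0, 0.66], [-2.5, 0, 0, 0, 0, 0, 0.66], [-3, 0, 0, 0, 0, 0, 0.66], [-3, 0, 0, 0, 0, 0, 0.66], [-3, 0, 0, 0, 0, 0, 0.66], [-3, 0, 0, 0, 0, 0, 0.66], [0, 0, 0, 0, 0, 0, 0.66]])

```text
time_s: 26.8
eef_pos: [0.5583, -0.0614, 0.2126]
orientation: [0.046, 0.703, -0.048, 0.708]
force: [-0.4, -0.4, -0.7]
grip_width: 0.0289
```

```bash
python3 -c "
from g import *
go()
for n in('top','side'):
  im=cams.get_image(n);cv2.imwrite(f'pics/o_{n}.png',im[:,:,::-1])
  for q in('tall_jar','scoop','hasp','staple','drawer'):print(n,q,[(np.round(d['position'],1).tolist(),round(d['score'],2)) for d in cams.boxes_of(n,q)][:3])
d=.157
print('expected scoop', [proj(n,tf(cab,[-.05,-.0585,.03]))[0] for n in('top','side')])
"
```

```text
t 26.8 pos [ 0.5583 -0.0614  0.2126] F [-0.4 -0.4 -0.7] w 0.0289 q [-0.06  0.5   0.2   1.72 -0.12  0.93  1.62]
tool axes x,y,z: [[0.01, -0.0, -1.0], [0.13, 0.99, -0.0], [0.99, -0.13, 0.01]]
top tall_jar [([214.6, 143.9], 0.45)]
top scoop [([409.1, 174.6], 0.52)]
top hasp []
top staple [([205.7, 169.7], 0.96), ([331.6, 119.8], 0.19)]
top drawer [([203.1, 165.5], 0.83)]
side tall_jar [([274.1, 187.4], 0.75), ([261.8, 203.1], 0.63)]
side scoop [([216.7, 354.2], 0.76), ([343.5, 351.5], 0.73), ([285.6, 213.0], 0.58)]
side hasp [([306.0, 165.8], 0.61)]
side staple [([259.4, 203.9], 0.72), ([284.6, 212.1], 0.16)]
side drawer [([256.2, 204.2], 0.59), ([285.9, 214.9], 0.39), ([306.3, 159.0], 0.32)]
expected scoop [array([255.61793718, 159.21646434]), array([280.33152001, 217.54762859])]
```

Call:
play_rows(steps=[[0, 0, -2, 0, 0, 0, 1], [0, 0.5, -2, 0, 0, 0, 1], [0, 1, -2, 0, 0, 0, 1], [0, 1.5, -2, 0, 0, 0, 1], [0, 1.5, -2, 0, 0, 0, 1], [0, 1.3, -2, 0, 0, 0, 1], [0, 0, 0, 0, 0, 0, 1], [0, 0, 0, 0, 0, 0, 1]])

```text
time_s: 28.4
eef_pos: [0.4436, 0.0132, 0.2082]
orientation: [0.047, 0.705, -0.049, 0.706]
force: [-0.7, 0.1, -0.4]
grip_width: 0.0
```

```bash
python3 -c "
from g import *
Rg=Rt(np.pi/2+cab[2])
t=tf(cab,[-.20,0,.085])[0]
go(t,Rg)
a=crop(cams.get_image('top'),180,80,110,140,400,509);b=crop(cams.get_image('side'),215,120,110,140,400,509)
cv2.imwrite('pics/q.png',np.hstack([a,b])[:,:,::-1])"
```

```text
t 28.4 pos [0.4436 0.0132 0.2082] F [-0.7  0.1 -0.4] w 0.0 q [-0.23  0.33  0.2   2.03 -0.09  0.79  1.45]
tool axes x,y,z: [[0.0, -0.0, -1.0], [0.14, 0.99, -0.0], [0.99, -0.14, 0.0]]
turn (tool) [-0.002  0.002  0.003]
shift cm now [1.233e+01 1.000e-02 6.300e-01]
shift cm after turn [12.32 -0.03  0.65]
```

```bash
python3 -c "
from g import *
c,s=np.cos(cab[2]),np.sin(cab[2])
def cb(w): q=w[:2]-cab[:2];return np.round([c*q[0]+s*q[1],-s*q[0]+c*q[1]],3)
for n in('top','side'):
  im=cams.get_image(n)
  for q,z in(('tall_jar',.07),('scoop',.035)):
    for d in cams.boxes_of(n,q)[:4]: print(n,q,np.round(d['position'],1),round(d['score'],2),'cab',cb(ray(n,d['position'],z)))
  if n=='top':
    for c0 in(185,265): print(c0,im[175:215,c0].mean(1).astype(int).tolist())
"
```

```text
top tall_jar [219.1 146.6] 0.84 cab [-0.034  0.045]
top tall_jar [239.2 163. ] 0.56 cab [-0.072 -0.016]
top scoop [410.9 172.8] 0.76 cab [-0.034 -0.505]
top scoop [250.3 153.2] 0.71 cab [-0.036 -0.041]
top scoop [374.4 275.4] 0.61 cab [-0.335 -0.428]
185 [119, 122, 126, 75, 34, 29, 34, 32, 34, 34, 21, 19, 22, 15, 22, 30, 32, 34, 30, 38, 44, 46, 47, 49, 54, 58, 61, 52, 49, 47, 42, 47, 48, 47, 46, 49, 50, 44, 42, 42]
265 [122, 123, 122, 123, 126, 124, 121, 121, 122, 124, 123, 122, 123, 97, 85, 82, 82, 90, 91, 74, 90, 105, 104, 174, 188, 187, 187, 184, 111, 58, 70, 70, 69, 65, 68, 73, 111, 119, 121, 118]
side tall_jar [285.1 214.3] 0.67 cab [-0.044 -0.084]
side tall_jar [276.2 189. ] 0.66 cab [-0.038  0.03 ]
side tall_jar [315.7 194.4] 0.63 cab [ 0.077 -0.027]
side tall_jar [214.7 148.2] 0.43 cab [-0.19   0.291]
side scoop [217.4 355.2] 0.96 cab [-0.331 -0.45 ]
side scoop [282.8 213.6] 0.92 cab [-0.039 -0.049]
side scoop [341.9 351.3] 0.82 cab [-0.038 -0.521]
```

Call:
play_rows(steps=[[0, 2.3, 0, 0, 0, 0, 1], [0, 2.3, 0, 0, 0, 0, 1], [0, 2.3, 0, 0, 0, 0, 1], [3, 0, 0.1, 0, 0, 0, 1], [3, 0, 0.1, 0, 0, 0, 1], [3, 0, 0.1, 0, 0, 0, 1], [2.8, 0, 0.1, 0, 0, 0, 1], [0, 0, 0, 0, 0, 0, 1]])

```text
time_s: 29.8
eef_pos: [0.4601, 0.0831, 0.0873]
orientation: [0.048, 0.704, -0.049, 0.707]
force: [-0.2, -0.1, 1.0]
grip_width: -0.0002
```

```bash
python3 -c "
from g import *
Rg=Rt(np.pi/2+cab[2])
t=tf(cab,[-.025,.07,.085])[0]
go(t,Rg)"
```

```text
t 29.8 pos [0.4601 0.0831 0.0873] F [-0.2 -0.1  1. ] w -0.0002 q [-0.32  0.56  0.13  2.1  -0.14  0.48  1.35]
tool axes x,y,z: [[0.01, -0.0, -1.0], [0.14, 0.99, -0.0], [0.99, -0.14, 0.01]]
turn (tool) [-0.004  0.005  0.002]
shift cm now [ 0.32 -0.11 17.45]
shift cm after turn [ 0.23 -0.18 17.45]
```

Call:
play_rows(steps=[[0, 0, 1, 0, 0, 0, 1], [0, 0, 1, 0, 0, 0, 1], [0, 0, 1, 0, 0, 0, 1], [0, 0, 1, 0, 0, 0, 1], [0, 0, 1, 0, 0, 0, 1], [0, 0, 1, 0, 0, 0, 1], [0, 0, 1, 0, 0, 0, 1], [0, 0, 1, 0, 0, 0, 1], [0, 0, 1, 0, 0, 0, 1], [0, 0, 1, 0, 0, 0, 1], [0, 0, 1, 0, 0, 0, 1], [0, 0, 1, 0, 0, 0, 1], [0, 0, 1, 0, 0, 0, 1], [0, 0, 1, 0, 0, 0, 1]])

```text
time_s: 31.55
eef_pos: [0.6064, 0.0631, 0.0897]
orientation: [0.048, 0.705, -0.049, 0.706]
force: [-2.1, 0.2, -0.1]
grip_width: 0.0001
```

```bash
python3 -c "
from g import *
Rg=Rt(np.pi/2+cab[2])
t=tf(cab,[-.025,.07,.085])[0]
go(t,Rg)"
```

```text
t 31.55 pos [0.6064 0.0631 0.0897] F [-2.1  0.2 -0.1] w 0.0001 q [-0.22  0.72  0.13  1.7  -0.13  0.73  1.41]
tool axes x,y,z: [[0.0, -0.0, -1.0], [0.14, 0.99, -0.0], [0.99, -0.14, 0.0]]
turn (tool) [-0.003  0.002  0.001]
shift cm now [ 0.48 -0.14  2.68]
shift cm after turn [ 0.47 -0.15  2.68]
```

Pushing with 2.1 N, as expected. Continue until it stops.

Call:
play_rows(steps=[[0, 0, 0.7, 0, 0, 0, 1], [0, 0, 0.7, 0, 0, 0, 1], [0, 0, 0.6, 0, 0, 0, 1], [0, 0, 0.5, 0, 0, 0, 1]])

```text
time_s: 32.05
eef_pos: [0.6336, 0.0593, 0.0899]
orientation: [0.048, 0.704, -0.049, 0.707]
force: [-2.8, 0.3, -0.8]
grip_width: -0.0001
```

Call:
play_rows(steps=[[0, 0, 0.5, 0, 0, 0, 1], [0, 0, 0.5, 0, 0, 0, 1], [0, 0, 0.4, 0, 0, 0, 1]])

```text
time_s: 32.42
eef_pos: [0.6318, 0.0603, 0.0867]
orientation: [0.047, 0.718, -0.048, 0.693]
force: [-8.9, 2.0, 2.6]
grip_width: 0.0
```

```bash
python3 -c "
from g import *
Rg=Rt(np.pi/2+cab[2])
t=tf(cab,[-.025,.07,.085])[0]
go(t,Rg)"
```

```text
t 32.425 pos [0.6318 0.0603 0.0867] F [-8.9  2.   2.6] w 0.0 q [-0.2   0.77  0.13  1.59 -0.13  0.83  1.42]
tool axes x,y,z: [[-0.04, 0.0, -1.0], [0.13, 0.99, -0.0], [0.99, -0.13, -0.04]]
turn (tool) [-0.001 -0.036  0.003]
shift cm now [ 0.17 -0.2   0.14]
shift cm after turn [ 0.17 -0.2   0.13]
```

Call:
play_rows(steps=[[0, 0, -1.5, 0, -0.03, 0, 1], [0, 0, -1.5, 0, 0, 0, 1], [-3, 0, -1, 0, 0, 0, 1], [-3, 0, 0, 0, 0, 0, 1], [-3, 0, 0, 0, 0, 0, 1], [-3, 0, 0, 0, 0, 0, 1], [-3, 0, 0, 0, 0, 0, 1], [-3, 0, 0, 0, 0, 0, 1], [0, 2, -3, 0, 0, 0, 1], [0, 2, -3, 0, 0, 0, 1], [0, 2, -3, 0, 0, 0, 1], [0, 0, 0, 0, 0, 0, 1]])

```text
time_s: 33.92
eef_pos: [0.525, 0.138, 0.2803]
orientation: [0.05, 0.69, -0.048, 0.72]
force: [-0.3, 0.2, -0.3]
grip_width: -0.0001
```

```bash
python3 -c "
from g import *
go()
im=cams.get_image('top');cv2.imwrite('pics/r_top.png',im[:,:,::-1])
for y in(.06,.0,-.06,-.09):
  P=proj('top',tf(cab,[-.014,y,.132]))[0];Q=proj('top',tf(cab,[0,y,.133]))[0];c0=int(round(P[0]));print('pred outer edge',P,'cab edge',Q,im[120:155,c0].mean(1).astype(int).tolist())
for a in(1.35,1.45,1.55,1.65): print(a,[np.round(proj(n,tf(cab,[[.045-.09*np.cos(a),y,.138+.09*np.sin(a)] for y in(.02,-.02)])),1).tolist() for n in('top','side')])
print(proj('top',tf(cab,[[.045,.02,.138],[.045,-.02,.138]])))
side=cams.get_image('side')
a=crop(im,195,75,80,75,400,375);b=crop(side,265,120,80,75,400,375)
cv2.imwrite('pics/s.png',np.hstack([a,b])[:,:,::-1])"
```

```text
t 33.925 pos [0.525  0.138  0.2803] F [-0.3  0.2 -0.3] w -0.0001 q [-0.42  0.38  0.17  1.7  -0.06  1.02  1.2 ]
tool axes x,y,z: [[0.04, -0.0, -1.0], [0.14, 0.99, 0.01], [0.99, -0.14, 0.04]]
pred outer edge [212.08511968 133.59795238] cab edge [212.76079702 128.23115311] [189, 187, 189, 189, 191, 191, 191, 136, 160, 193, 198, 198, 169, 108, 67, 65, 66, 68, 66, 62, 67, 63, 69, 77, 74, 70, 71, 76, 112, 127, 131, 123, 118, 119, 125]
pred outer edge [235.08170036 136.36685588] cab edge [235.75147421 130.9925721 ] [192, 191, 191, 187, 190, 191, 192, 190, 193, 193, 144, 135, 150, 140, 134, 155, 111, 70, 63, 62, 67, 66, 103, 105, 112, 167, 114, 69, 75, 78, 72, 76, 116, 129, 122]
pred outer edge [258.13354273 139.16540123] cab edge [258.79709619 133.78599033] [193, 193, 191, 193, 191, 192, 193, 192, 192, 192, 192, 195, 190, 144, 171, 194, 195, 199, 155, 89, 65, 63, 63, 66, 67, 64, 66, 63, 76, 76, 76, 75, 73, 73, 118]
pred outer edge [269.67070098 140.57465591] cab edge [270.33102641 135.19356928] [190, 195, 193, 191, 192, 194, 194, 191, 191, 193, 195, 191, 194, 195, 143, 170, 193, 192, 199, 197, 125, 59, 60, 67, 61, 62, 63, 61, 57, 70, 80, 75, 77, 77, 74]
1.35 [[[226.7, 109.9], [243.7, 111.9]], [[298.9, 150.0], [303.4, 158.2]]]
1.45 [[[227.1, 106.0], [244.1, 108.0]], [[301.8, 149.1], [306.3, 157.3]]]
1.55 [[[227.6, 102.2], [244.6, 104.2]], [[304.6, 148.4], [309.2, 156.7]]]
1.65 [[[228.1, 98.5], [245.1, 100.5]], [[307.4, 148.0], [312.1, 156.2]]]
[[230.19632124 112.63404784]
 [245.55859673 114.47556356]]
```

```bash
python3 -c "
from g import *
Rg=Rt(np.pi/2+cab[2])
go(tf(cab,[.095,0,.29])[0],Rg)"
```

```text
t 34.025 pos [0.527  0.1348 0.2803] F [ 0.3 -0.2 -0.4] w 0.0 q [-0.42  0.38  0.17  1.7  -0.06  1.02  1.2 ]
tool axes x,y,z: [[0.04, -0.0, -1.0], [0.14, 0.99, 0.0], [0.99, -0.14, 0.04]]
turn (tool) [-0.01   0.044 -0.003]
shift cm now [  0.03 -12.94  23.66]
shift cm after turn [ -0.97 -13.19  23.51]
```

Call:
play_rows(steps=[[-0.8, 0, 0, -0.01, 0.044, 0, 1], [0, -1.2, 2.2, 0, 0, 0, 1], [0, -1.3, 2.3, 0, 0, 0, 1], [0, -1.3, 2.3, 0, 0, 0, 1], [0, -1.3, 2.3, 0, 0, 0, 1], [0, -1.3, 2.3, 0, 0, 0, 1], [0, -1.3, 2.3, 0, 0, 0, 1], [0, -1.3, 2.3, 0, 0, 0, 1], [0, -1.3, 2.3, 0, 0, 0, 1], [0, -1.3, 2.3, 0, 0, 0, 1], [0, -1.3, 2.3, 0, 0, 0, 1], [0, 0, 0, 0, 0, 0, 1], [0, 0, 0, 0, 0, 0, 1]])

```text
time_s: 35.65
eef_pos: [0.7551, -0.0565, 0.2903]
orientation: [0.053, 0.697, -0.062, 0.712]
force: [-0.0, 0.1, -0.2]
grip_width: 0.0002
```

```bash
python3 -c "
from g import *
Rg=Rt(np.pi/2+cab[2])
go(tf(cab,[.095,0,.206])[0],Rg)"
```

```text
t 35.65 pos [ 0.7551 -0.0565  0.2903] F [-0.   0.1 -0.2] w 0.0002 q [-0.04  0.77  0.19  0.95 -0.12  1.4   1.53]
tool axes x,y,z: [[0.02, -0.01, -1.0], [0.16, 0.99, -0.01], [0.99, -0.16, 0.02]]
turn (tool) [-0.03   0.021  0.011]
shift cm now [ 8.37  2.77 -1.91]
shift cm after turn [ 8.43  2.74 -1.65]
```

Call:
play_rows(steps=[[0, 1.3, -0.5, -0.03, 0.02, 0.01, 1], [0, 1.2, -0.6, 0, 0, 0, 1], [0, 0, 0, 0, 0, 0, 1], [2, 0, 0, 0, 0, 0, 1], [2, 0, 0, 0, 0, 0, 1], [2, 0, 0, 0, 0, 0, 1], [1.8, 0, 0, 0, 0, 0, 1], [0, 0, 0, 0, 0, 0, 1]])

```text
time_s: 36.65
eef_pos: [0.7465, -0.0217, 0.2139]
orientation: [0.044, 0.704, -0.043, 0.707]
force: [0.5, 0.5, -0.4]
grip_width: 0.0002
```

```bash
python3 -c "
from g import *
Rg=Rt(np.pi/2+cab[2])
go(tf(cab,[.0387,0,.208])[0],Rg)"
```

```text
t 36.65 pos [ 0.7465 -0.0217  0.2139] F [ 0.5  0.5 -0.4] w 0.0002 q [-0.08  0.8   0.17  1.11 -0.13  1.24  1.53]
tool axes x,y,z: [[0.0, 0.0, -1.0], [0.12, 0.99, 0.0], [0.99, -0.12, 0.0]]
turn (tool) [ 0.011  0.004 -0.002]
shift cm now [ 0.56 -0.53 -5.97]
shift cm after turn [ 0.59 -0.6  -5.96]
```

Call:
play_rows(steps=[[0.5, -0.4, -0.8, 0.01, 0, 0, 1], [0.1, -0.2, -1, 0, 0, 0, 1], [0, 0, -1, 0, 0, 0, 1], [0, 0, -1, 0, 0, 0, 1], [0, 0, -1, 0, 0, 0, 1]])

```text
time_s: 37.28
eef_pos: [0.7002, -0.0209, 0.2132]
orientation: [0.047, 0.7, -0.046, 0.711]
force: [1.4, -1.0, -1.1]
grip_width: 0.0002
```

```bash
python3 -c "
from g import *
Rg=Rt(np.pi/2+cab[2])
go(tf(cab,[.0167,0,.203])[0],Rg)"
```

```text
t 37.275 pos [ 0.7002 -0.0209  0.2132] F [ 1.4 -1.  -1.1] w 0.0002 q [-0.09  0.71  0.17  1.3  -0.13  1.13  1.53]
tool axes x,y,z: [[0.02, 0.0, -1.0], [0.13, 0.99, 0.0], [0.99, -0.13, 0.02]]
turn (tool) [ 0.002  0.016 -0.003]
shift cm now [ 0.96 -0.06 -3.57]
shift cm after turn [ 1.02 -0.07 -3.55]
```

Call:
play_rows(steps=[[0.3, 0, -1, 0, 0.01, 0, 1], [0.5, 0, -1, 0, 0, 0, 1], [0.5, 0, -1, 0, 0, 0, 1]])

```text
time_s: 37.65
eef_pos: [0.6707, -0.0167, 0.2023]
orientation: [0.047, 0.701, -0.045, 0.71]
force: [1.5, 0.5, 0.4]
grip_width: -0.0
```

```bash
python3 -c "
from g import *
Rg=Rt(np.pi/2+cab[2])
go(tf(cab,[-.003,0,.1904])[0],Rg)"
```

```text
t 37.65 pos [ 0.6707 -0.0167  0.2023] F [1.5 0.5 0.4] w -0.0 q [-0.1   0.67  0.17  1.41 -0.12  1.06  1.53]
tool axes x,y,z: [[0.01, 0.0, -1.0], [0.13, 0.99, 0.0], [0.99, -0.13, 0.01]]
turn (tool) [ 0.003  0.012 -0.003]
shift cm now [ 1.16 -0.08 -2.56]
shift cm after turn [ 1.19 -0.09 -2.55]
```

Call:
play_rows(steps=[[0.6, 0, -1.2, 0, 0.01, 0, 1], [0.7, 0, -1.1, 0, 0, 0, 1], [1, 0, -0.8, 0, 0, 0, 1]])

```text
time_s: 38.02
eef_pos: [0.6397, -0.0124, 0.18]
orientation: [0.047, 0.704, -0.045, 0.708]
force: [0.6, 0.1, -0.2]
grip_width: -0.0001
```

```bash
python3 -c "
from g import *
Rg=Rt(np.pi/2+cab[2])
go(tf(cab,[-.0187,0,.1717])[0],Rg)"
```

```text
t 38.025 pos [ 0.6397 -0.0124  0.18  ] F [ 0.6  0.1 -0.2] w -0.0001 q [-0.11  0.65  0.17  1.53 -0.13  0.97  1.53]
tool axes x,y,z: [[0.01, 0.0, -1.0], [0.13, 0.99, 0.0], [0.99, -0.13, 0.01]]
turn (tool) [ 0.003  0.005 -0.004]
shift cm now [ 0.83 -0.1  -0.99]
shift cm after turn [ 0.83 -0.1  -0.99]
```

Call:
play_rows(steps=[[0.9, 0, -0.7, 0, 0, 0, 1], [1, 0, -0.5, 0, 0, 0, 1], [0.8, 0, -0.2, 0, 0, 0, 1]])

```text
time_s: 38.4
eef_pos: [0.6249, -0.0102, 0.152]
orientation: [0.047, 0.704, -0.045, 0.708]
force: [0.7, -0.7, 0.5]
grip_width: 0.0003
```

```bash
python3 -c "
from g import *
Rg=Rt(np.pi/2+cab[2])
go(tf(cab,[-.027,0,.138])[0],Rg)"
```

```text
t 38.4 pos [ 0.6249 -0.0102  0.152 ] F [ 0.7 -0.7  0.5] w 0.0003 q [-0.11  0.66  0.16  1.6  -0.13  0.88  1.54]
tool axes x,y,z: [[0.01, 0.0, -1.0], [0.13, 0.99, 0.0], [0.99, -0.13, 0.01]]
turn (tool) [ 0.003  0.006 -0.004]
shift cm now [ 1.4  -0.13 -0.33]
shift cm after turn [ 1.4  -0.12 -0.32]
```

Call:
play_rows(steps=[[0.6, 0, -0.2, 0, 0, 0, 1], [0.6, 0, -0.1, 0, 0, 0, 1], [0.5, 0, 0, 0, 0, 0, 1]])

```text
time_s: 38.78
eef_pos: [0.6221, -0.0098, 0.1393]
orientation: [0.048, 0.703, -0.045, 0.708]
force: [-12.2, 0.4, 40.2]
grip_width: -0.0002
```

Call:
play_rows(steps=[[0.5, 0, 0, 0, 0, 0, 1], [0.4, 0, 0, 0, 0, 0, 1]])

```text
time_s: 39.02
eef_pos: [0.6221, -0.0098, 0.1398]
orientation: [0.048, 0.703, -0.044, 0.709]
force: [-5.2, -0.7, 16.6]
grip_width: 0.0001
```

```bash
python3 -c "
from g import *
Rg=Rt(np.pi/2+cab[2])
go(tf(cab,[-.027,0,.138])[0],Rg)"
```

```text
t 39.025 pos [ 0.6221 -0.0098  0.1398] F [-5.2 -0.7 16.6] w 0.0001 q [-0.11  0.67  0.16  1.63 -0.14  0.85  1.54]
tool axes x,y,z: [[0.01, 0.01, -1.0], [0.13, 0.99, 0.01], [0.99, -0.13, 0.01]]
turn (tool) [ 0.003  0.008 -0.007]
shift cm now [ 0.18 -0.13 -0.04]
shift cm after turn [ 0.18 -0.13 -0.04]
```

Call:
play_rows(steps=[[-1, 0, 0, 0, 0, 0, 1], [-2, 0, 0, 0, 0, 0, 1], [-3, 0, 0, 0, 0, 0, 1], [-3, 0, 0, 0, 0, 0, 1], [-3, 0, -1, 0, 0, 0, 1], [0, 2, -3, 0, 0, 0, 1], [0, 3, -3, 0, 0, 0, 1], [0, 3, -3, 0, 0, 0, 1], [0, 3, -2, 0, 0, 0, 1], [0, 3, 0, 0, 0, 0, 1], [0, 3, 0, 0, 0, 0, 1], [0, 0, 0, 0, 0, 0, 1], [0, 0, 0, 0, 0, 0, 1]])

```text
time_s: 40.65
eef_pos: [0.5198, 0.1774, 0.2617]
orientation: [0.049, 0.705, -0.046, 0.706]
force: [-0.3, 0.1, -0.5]
grip_width: -0.0001
```

```bash
python3 -c "
from g import *
go()
im=cams.get_image('top');side=cams.get_image('side')
for y in(.06,-.06,-.09):
  P=proj('top',tf(cab,[-.014,y,.132]))[0];print(P,im[122:150,int(round(P[0]))].mean(1).astype(int).tolist())
a=crop(im,180,60,115,110,400,382);b=crop(side,250,115,115,110,400,382)
for n,A,c0,r0 in(('top',a,180,60),('side',b,250,115)): pass
cv2.imwrite('pics/z.png',np.hstack([a,b])[:,:,::-1])"
```

```text
t 40.65 pos [0.5198 0.1774 0.2617] F [-0.3  0.1 -0.5] w -0.0001 q [-0.47  0.43  0.16  1.68 -0.08  1.03  1.15]
tool axes x,y,z: [[0.0, 0.0, -1.0], [0.13, 0.99, 0.0], [0.99, -0.13, 0.0]]
[212.08511968 133.59795238] [183, 181, 184, 183, 183, 134, 160, 186, 190, 187, 164, 104, 62, 61, 63, 62, 59, 65, 62, 59, 68, 71, 73, 68, 68, 70, 109, 125]
[258.13354273 139.16540123] [187, 185, 185, 185, 187, 184, 184, 184, 186, 185, 181, 139, 164, 188, 189, 187, 150, 86, 59, 66, 58, 62, 64, 62, 59, 59, 71, 73]
[269.67070098 140.57465591] [186, 186, 184, 189, 185, 185, 187, 184, 185, 186, 191, 189, 137, 163, 186, 190, 189, 191, 123, 59, 60, 64, 64, 61, 61, 62, 63, 63]
```

View pics/z.png

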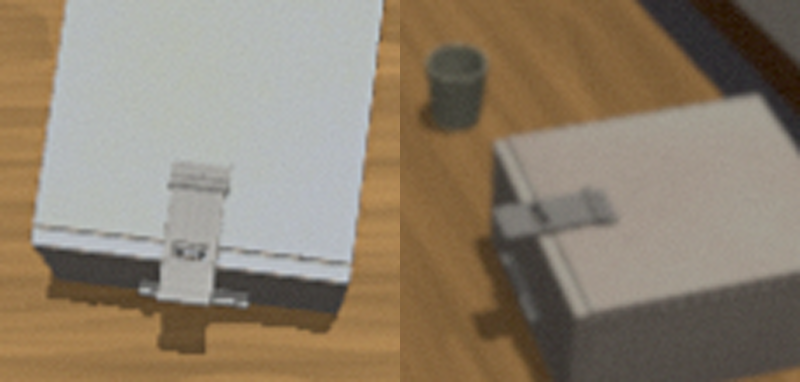

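The picture shows the drawer shut. The hasp lies flat over the front edge, with the staple through its slot at top-crop (190,250). The arm is clear of everything.

```bash
python3 -c "
from cell import r
print(r.job_done())"
```

```text
the job is handed in; nothing more can be done
None
```

I put the tall jar upright in the wide compartment and the scoop flat in the narrow one, pushed the drawer home, and closed the hasp. I handed the job in at about 41 s; no verdict was given.

**Last checks**
- **Drawer:** the panel edge sits within about 1 px of its predicted home position, and the push stopped against about 9 N.
- **Hasp:** the finger stopped hard at 0.140 m, the height of the closed plate. The final picture shows it flat with the staple through the slot.
- **Jar and scoop:** the jar stood upright after release. The detectors placed both in their compartments before the drawer was shut, and I could not see either one after that.
- **Others:** I did not measure the short jar, the bowl or the cups again at the end. The arm did not knowingly touch any of them.

**What did not go to plan**
- **Drawer dragged:** setting the jar down pulled the drawer in by about 2 cm. It was still about 0.157 m open, above the 0.1 m needed.
- **Scoop position:** the detectors put the scoop about 1 to 1.7 cm to the side of where I set it down, still within the 3 cm limit.
- **Hasp press:** the force peaked at about 40 N through the fingertips. The 40 N limit is on the arm and gripper body, and only the fingertips were meant to touch there.

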